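# Check-weigh the jars by feel and crate the full ones

## Task

Draw the divided crate out along its runners until it meets the stop nearest the middle of the table. Then lift every white jar and feel its weight: a full jar weighs 400 g or more in all and is set upright in a cell of the crate, one per cell, while a lighter one is set upright in the low reject tray (a jar within 40 g of that may go to either); set the jars down, do not drop them. When all are sorted, slide the loaded crate gently back until it is home against its outer stop, and leave the shaker and the lidded tub among the jars standing where they were.

Things in the scene. Friction and masses are not known exactly. Their poses are not given: they have to be found in the camera images.
- jar1: one of up to six identical opaque white jars with a red cap, their contents hidden: body 60 mm diameter and 88 mm high, a short narrower neck, then a cap 40 mm diameter from 100 to 130 mm above its underside (the place to grip, from above). Full or short jars look the same; total mass of each is anywhere from 120 to 680 g. Starts upright on the table. Origin: centre of its underside; z up. Absent (None) in some starts
- jar2: one of up to six identical opaque white jars with a red cap, their contents hidden: body 60 mm diameter and 88 mm high, a short narrower neck, then a cap 40 mm diameter from 100 to 130 mm above its underside (the place to grip, from above). Full or short jars look the same; total mass of each is anywhere from 120 to 680 g. Starts upright on the table. Origin: centre of its underside; z up. Absent (None) in some starts
- jar3: one of up to six identical opaque white jars with a red cap, their contents hidden: body 60 mm diameter and 88 mm high, a short narrower neck, then a cap 40 mm diameter from 100 to 130 mm above its underside (the place to grip, from above). Full or short jars look the same; total mass of each is anywhere from 120 to 680 g. Starts upright on the table. Origin: centre of its underside; z up. Absent (None) in some starts
- jar4: one of up to six identical opaque white jars with a red cap, their contents hidden: body 60 mm diameter and 88 mm high, a short narrower neck, then a cap 40 mm diameter from 100 to 130 mm above its underside (the place to grip, from above). Full or short jars look the same; total mass of each is anywhere from 120 to 680 g. Starts upright on the table. Origin: centre of its underside; z up. Absent (None) in some starts
- jar5: one of up to six identical opaque white jars with a red cap, their contents hidden: body 60 mm diameter and 88 mm high, a short narrower neck, then a cap 40 mm diameter from 100 to 130 mm above its underside (the place to grip, from above). Full or short jars look the same; total mass of each is anywhere from 120 to 680 g. Starts upright on the table. Origin: centre of its underside; z up. Absent (None) in some starts
- jar6: one of up to six identical opaque white jars with a red cap, their contents hidden: body 60 mm diameter and 88 mm high, a short narrower neck, then a cap 40 mm diameter from 100 to 130 mm above its underside (the place to grip, from above). Full or short jars look the same; total mass of each is anywhere from 120 to 680 g. Starts upright on the table. Origin: centre of its underside; z up. Absent (None) in some starts
- crate (a joint): slide of the crate on its runners, in m: 0 = drawn fully out, against the stop nearest the middle of the table; 0.12 = pushed fully home, against the upright stop at the outer end of the runners. It grows as the crate moves away from the middle of the table, along -y of point crate_in. About 4 N of friction, some damping; stays where it is left
- crate_in (a point): centre of the inner floor (25 mm above the table) of the grey divided crate; moves with the crate. x along the crate's long side, y towards its knob and the middle of the table, z up. Crate outside 236 mm (x) by 159 mm (y), walls 60 mm high over its underside (top 80 mm above the table), walls, floor and dividers 5 mm thick. Six square cells 72 mm wide at 77 mm pitch: centres at x = -77, 0, 77 mm and y = -38.5, 38.5 mm
- crate_knob (a point): grip point on the crate's black knob: an upright cylinder 28 mm diameter, its top 25 mm above this point and its foot 30 mm below it, on an arm 35 mm outside the crate's wall on its +y side; moves with the crate. It is 100 mm above the table; room for fingers all round it, best closed along the x of crate_in
- tray: the low aluminium reject tray, fixed, 260 mm (x) by 180 mm (y) outside, wall 30 mm high, 5 mm thick. Origin: centre of its underside, on the table; x along its long side, z up
- tray_in (a point): centre of the tray's inner floor, 5 mm above the table; axes as the tray's. Inside 250 by 170 mm, undivided; holds six jars in two rows of three
- runners: the fixed dark steel base with the crate's runners, 250 mm (x) by 315 mm (y). Origin on the table, under the crate's centre when the crate is fully out; axes as crate_in; outer stop at y = -210 mm, 50 mm high
- shaker: steel shaker, 46 mm diameter, 74 mm high, upright among the jars; not part of the job. Origin: centre of its underside
- tub: white ceramic tub with a wooden lid, 58 mm diameter, 52 mm high, among the jars; not part of the job. Origin: centre of its underside
Mind the look-alikes: they are no part of the job. Leave any orange look-alike of the jar5 alone.

How it is judged:
By the outcome, as a careful person would: the job done as asked, in the order asked, and still so for the second after the job is handed in, with the robot touching nothing.
Of jar1, jar2, jar3, jar4, jar5, jar6 only 4 to 6 are there at a start; the rules pass over those that are not, and their reading is None.
At some moment in a run one of jar1, jar2, jar3, jar4, jar5, jar6 may be knocked a few centimetres aside while the robot is not near it.
It also fails if it takes over 210 s, if anything falls off the work surface, if the arm or the gripper's body presses on something with over 40 N, if the wrist force passes 120 N, or if a joint passes its speed limit or range.

## Robot

A 7-joint arm with a two-finger parallel gripper is mounted at the origin on the work surface. World frame = base frame: x ahead of the robot, y to its left, z up, the work surface at z = 0. Lengths are in m, angles in rad, forces in N, time in s.
With the tool pointing down it reaches from about 0.425 to 0.925 m from the base axis. Payload 6.8 kg.
Tool frame: the origin (TCP) lies midway between the tips of the shut fingers; the grasp point (between the pads) lies 19 mm behind it; z points along the fingers, y is the direction in which the jaws open and shut (so a half turn about z gives the same grasp; the last joint's range is limited). The gripper opens to 85 mm and grips with 20 to 120 N. Pads are 22 mm wide; open, the fingers measure 114 mm over their backs; the gripper's body (76 mm by 85 mm) begins 54 mm behind the grasp point. The pads swing forward as they close: fully open they stand 13 mm farther back than shut.
Start: joints at [-1.234, 0.477, 0.022, 1.555, -0.011, 1.109, -0.083], TCP at [0.29, 0.609, 0.231] pointing down, gripper open.
Joint ranges: [-2.96, 2.96], [-0.34, 2.1], [-1.41, 1.46], [0.24, 2.44], [-1.37, 4.51], [0.17, 1.92], [-2.96, 2.96]. Speed limits (rad/s): [2.39, 2.39, 3.14, 3.14, 3.14, 3.14, 3.14].

## Interface

Orientations are given as a unit quaternion [w, x, y, z].
In Python, from station import bot gives the robot as it stands. The module is installed in compiled form; this text tells all that it offers.
- The arm moves only by the tool play_rows, never from a script. Its argument "motion" is a list of rows, each a list of 2 entries, a list of its own where there are three numbers: the shift along the tool's x, y, z as a fraction of full scale, then the turn, a rotation vector about the tool's x, y, z as a fraction of full scale. In form: [[[tx, ty, tz], [rx, ry, rz]], ...]. A call has 1 to 8 rows; each row is the pose to reach, as a shift and turn from the pose measured when the call began, along the tool's axes at that moment, turning the shorter way round; what a row does not reach only later rows make up. Full scale, the value 1, is 400 mm for a shift and 360 degrees for a turn. A row lasts 1/10 s, in which the tool goes at most 50 mm and 8.59 degrees, less where a joint would pass 70% of its speed; a pose out of reach is approached as far as the arm can. A call with a number of a shift or a turn outside -1 to 1 is refused whole. A call with a gripper value outside its range is refused whole. "fingers" is the finger opening in mm, from 0 to 85.4, set as the call begins (left out, the last holds). The fingers move at their own pace and stop on an object; "grip_force" is the grip in N (left out, the last holds). Time passes only in rows, so rows that repeat a pose let the fingers close. It gives the time, the measured TCP pose, the force and the opening at its end, in the units of the state.
- bot.get_obs(): the state, without advancing time (a new reading comes with each control period).
- bot.read_camera(name): name is "side" or "top" or "wrist"; returns a dict with "pixels" (420x560x3 uint8, red, green, blue), "range_z" (420x560 float32, m along the optical axis (not along the pixel's ray), 0 where there is no reading), "fovy" (degrees; the focal length in pixels is half the picture's height over the tangent of half this angle, whatever the lens; pixels are square), "cx", "cy" (the principal point, pixels), "pose" (4x4, takes a point from camera to world coordinates). Camera axes: x right, y down, z forward; pixel columns grow to the right and rows downward; lengths in m; the calibration is good to about 2 mm. A picture is of the moment at which its call begins.
- bot.hand_in(): hands the job in, once; it reports no verdict.
The state is a dict: "t": time; "q": joint angles; "joint_vel": joint speeds; "joint_torque": joint torques, N m; "eef_pos": TCP position; "tool_rot": TCP orientation; "contact_force": force on the tool from outside, world axes, zero at the start; "torque": the same for the moment, N m; "gripper_width": opening from 0.0 (shut) to 1.0 (fully open).
Only numpy, scipy, OpenCV 4.12 (cv2) and the standard library are available. Lean on these libraries where they do the work, as an engineer would, in place of code of your own. Each camera call takes 0.05 s, during which the arm holds its last target.

## Working session

There is one attempt and no reset: what is moved stays moved. The work goes in short steps, Python scripts to look and compute and a tool call to move; the robot and the scene stay as the last step left them, time stands still between calls to the robot, and variables do not carry over. Pictures are saved under pics/ and viewed, and the job is handed in when it is done.

Besides the shell and the picture viewer there is one more tool, called after ">>>" by a JSON object that holds its "name" and its "arguments". play_rows: Moves the arm, as the interface text tells. Shift numbers are shares of 400 mm and turn numbers shares of 360 degrees, none past 1 either way. Its arguments: {"type":"object","properties":{"motion":{"type":"array"},"fingers":{"type":"number"},"grip_force":{"type":"number"}},"required":["motion"]}

```bash
mkdir -p pics
python3 - <<'E'
from station import bot
import cv2
o=bot.get_obs();print(o)
for n in ["side","top","wrist"]:
    c=bot.read_camera(n);cv2.imwrite(f"pics/a_{n}.png",c["pixels"][:,:,::-1]);print(n,c["fovy"],c["cx"],c["cy"],c["pose"].round(4).tolist(),(c["range_z"]>0).mean())
E
```

```text
{'t': 0.0, 'q': array([-1.23414458,  0.47780238,  0.02232438,  1.55642813, -0.01151792,
        1.10928847, -0.0831054 ]), 'joint_vel': array([-0.00061303,  0.00142726,  0.00173766,  0.00127314,  0.00042566,
        0.00061414,  0.00089908]), 'joint_torque': array([-2.31054255e-04, -5.96462059e+01,  1.60763819e+00, -2.81191528e+01,
        1.24164834e-02,  9.31455928e-03, -1.01692713e-06]), 'eef_pos': array([0.29015811, 0.60881334, 0.23033373]), 'tool_rot': array([-1.44084184e-04,  2.20536753e-01,  9.75378251e-01, -8.87719492e-04]), 'contact_force': array([-0.2033049 , -0.13150534,  0.1726749 ]), 'torque': array([ 0.02332077, -0.00723587,  0.0149668 ]), 'gripper_width': 1.0027459760104354}
side 50.73120933155451 274.079097252333 217.5582594636124 [[0.7544, -0.4848, 0.4425, 0.1859], [-0.6564, -0.5654, 0.4995, -0.371], [0.008, -0.6673, -0.7448, 0.7033], [0.0, 0.0, 0.0, 1.0]] 0.9961267006802721
top 46.92508353096871 282.17767653630284 215.51203686397926 [[0.013, -0.9955, 0.0935, 0.498], [-0.9999, -0.0125, 0.0067, 0.0511], [-0.0055, -0.0935, -0.9956, 0.9441], [0.0, 0.0, 0.0, 1.0]] 0.9959651360544217
wrist 66.38875379668447 275.60689291429014 207.98703383181987 [[0.4305, 0.8626, 0.2658, 0.2227], [0.9026, -0.4107, -0.1289, 0.6417], [-0.002, 0.2954, -0.9554, 0.3728], [0.0, 0.0, 0.0, 1.0]] 0.9958248299319727
```

View pics/a_top.png

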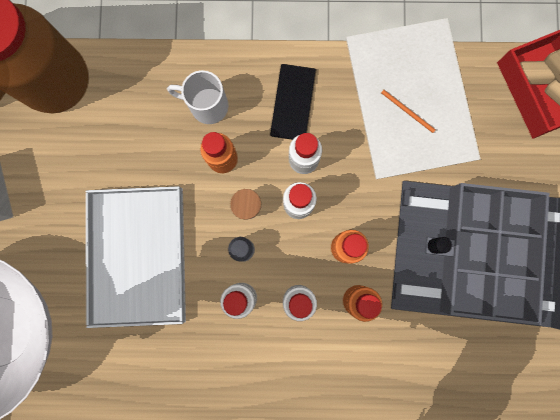

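View pics/a_side.png

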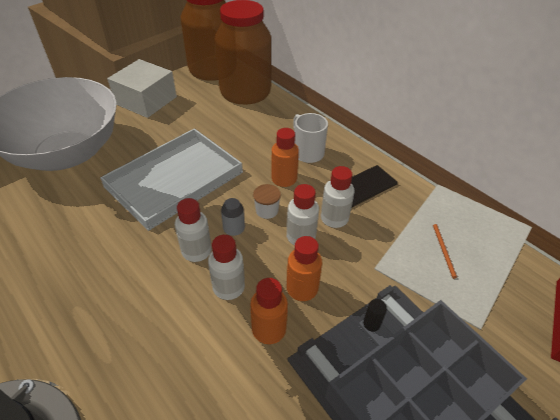

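View pics/a_wrist.png

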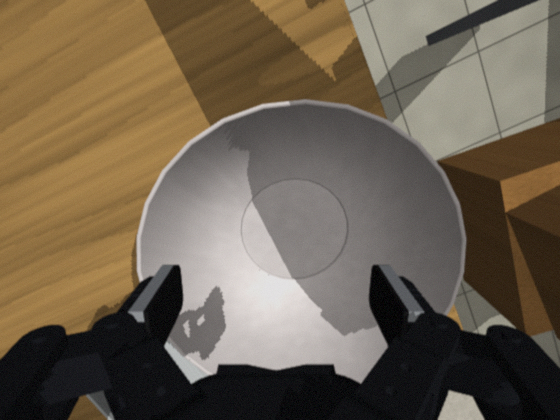

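The top view shows four white jars, with caps at about (306,146), (299,196), (235,303) and (300,303). Look-alikes to leave are three orange jars at (214,145), (354,246) and (369,306). The tub is at (245,204), the shaker at (240,249), and the knob at (440,245). The side view shows the same four white jars.

```bash
cat > h.py <<'E'
from station import bot
import numpy as np, cv2
from scipy.spatial.transform import Rotation as R
def cam(n):
    c=bot.read_camera(n); H,W=c["range_z"].shape
    f=H/2/np.tan(np.radians(c["fovy"])/2)
    u,v=np.meshgrid(np.arange(W),np.arange(H))
    z=c["range_z"]; P=np.stack([(u-c["cx"])/f*z,(v-c["cy"])/f*z,z],-1)
    P=P@c["pose"][:3,:3].T+c["pose"][:3,3]; P[z<=0]=np.nan
    return c["pixels"],P,c
def caps(n="top",save=None):
    img,P,c=cam(n)
    if save: cv2.imwrite(save,img[:,:,::-1])
    hsv=cv2.cvtColor(img,cv2.COLOR_RGB2HSV)
    red=((hsv[...,0]<5)|(hsv[...,0]>172))&(hsv[...,1]>150)&(hsv[...,2]>60)
    k,l,s,ce=cv2.connectedComponentsWithStats(red.astype(np.uint8))
    out=[]
    for i in range(1,k):
        if s[i,4]<60: continue
        m=l==i; p=P[m]; zt=np.nanpercentile(p[:,2],90); t=p[p[:,2]>zt-.006]
        (x,y),r=cv2.minEnclosingCircle(t[:,:2].astype(np.float32)*1000)
        ring=cv2.dilate(m.astype(np.uint8),np.ones((17,17)))-m
        pr=ring.astype(bool)&(P[...,2]>.03)&(P[...,2]<.095)
        out.append((ce[i].round(),(x/1000,y/1000),r,zt,np.median(hsv[pr],0) if pr.any() else None))
    return out
def topc(p):
    return (p.min(0)+p.max(0))/2
def obs():
    o=bot.get_obs(); q=o["tool_rot"]; Rm=R.from_quat([q[1],q[2],q[3],q[0]])
    return o,o["eef_pos"],Rm
def shift(target, yaw=None, cur=None):
    """shift (frac) and turn (frac) to a tool-down pose; yaw = world angle of tool y axis (jaw)"""
    o,p,Rm=obs()
    s=Rm.inv().apply(np.array(target)-p)/.4
    if yaw is None: 
        yd=Rm.apply([0,1,0]); yaw=np.arctan2(yd[1],yd[0])
    best=None
    for k in (0,np.pi):
        y=np.array([np.cos(yaw+k),np.sin(yaw+k),0]);z=np.array([0,0,-1.]);x=np.cross(y,z)
        rv=(Rm.inv()*R.from_matrix(np.stack([x,y,z],1))).as_rotvec()
        if best is None or np.linalg.norm(rv)<np.linalg.norm(best): best=rv
    return s.round(4).tolist(),(best/(2*np.pi)).round(4).tolist()
E
python3 - <<'E'
from h import *
for n in ("top","side"):
    print(n)
    for c in caps(n): print(c)
img,P,c=cam("top")
# crate: top rim z 0.075-.085 ; knob z~.125
sub=P[150:340,380:560]
m=(sub[...,2]>.115)&(sub[...,2]<.135); p=sub[m]; print("knob",m.sum(),topc(p),p[:,:2].mean(0))
m=(sub[...,2]>.074)&(sub[...,2]<.086); p=sub[m]
r=cv2.minAreaRect((p[:,:2]*1000).astype(np.float32));print("crate",r,cv2.boxPoints(r))
sub=P[170:340,70:200]; m=(sub[...,2]>.022)&(sub[...,2]<.036); p=sub[m]
r=cv2.minAreaRect((p[:,:2]*1000).astype(np.float32));print("tray",r,cv2.boxPoints(r))
for a in ((204,245),(249,240)):
  s=P[a[0]-25:a[0]+25,a[1]-25:a[1]+25]; m=(s[...,2]>.04); p=s[m];m2=p[:,2]>p[:,2].max()-.01
  print(cv2.minEnclosingCircle((p[m2][:,:2]*1000).astype(np.float32)),p[:,2].max())
o,p,Rm=obs();print(Rm.as_matrix().round(3))
E
```

```text
top
(array([10., 29.]), (0.8534210815429687, 0.49473345947265623), 43.07292175292969, np.float64(0.23194448933043338), None)
(array([532.,  85.]), (0.8444227294921876, -0.44996844482421877), 98.6119384765625, np.float64(0.057263445396961266), array([ 17.,  94., 172.]))
(array([214., 144.]), (0.6986238403320313, 0.17697529602050782), 19.583213806152344, np.float64(0.13043876835855225), array([ 11. , 182. , 177.5]))
(array([306., 145.]), (0.6992423095703125, 0.016365074157714845), 19.408039093017578, np.float64(0.13050207816761825), array([ 15.,   5., 219.]))
(array([300., 195.]), (0.6100387573242188, 0.02648871994018555), 19.28973388671875, np.float64(0.13063627918566026), array([ 15.,   5., 219.]))
(array([354., 245.]), (0.5261680297851562, -0.0662665023803711), 19.496309280395508, np.float64(0.13090844373222596), array([ 11. , 181. , 208.5]))
(array([235., 303.]), (0.4272295837402344, 0.13404188537597655), 19.408897399902344, np.float64(0.13104252994249993), array([ 15.,   7., 161.]))
(array([300., 305.]), (0.42442056274414064, 0.02491708755493164), 19.27084732055664, np.float64(0.1
[... 1578 characters left out ...]
47964229 -0.16870735  0.122424  ] [ 0.52311498 -0.20981381]
crate ((519.97607421875, -269.3387451171875), (288.5893249511719, 244.9080810546875), 84.69867706298828) [[ 384.71393 -401.70224]
 [ 628.5744  -424.33017]
 [ 655.2382  -136.97525]
 [ 411.37775 -114.34732]]
tray ((504.15020751953125, 337.4836120605469), (260.3387756347656, 181.64923095703125), 3.0712897777557373) [[369.30154 421.2035 ]
 [379.03403 239.81519]
 [638.9989  253.76373]
 [629.26636 435.15204]]
((603.22314453125, 125.57649230957031), 28.775758743286133) 0.05550249819119357
((520.1212158203125, 132.5216064453125), 18.259737014770508) 0.07718735834722801
[[-0.903  0.43  -0.   ]
 [ 0.43   0.903 -0.001]
 [-0.    -0.001 -1.   ]]
```

Run:
```python
from h import *
for n in ("top","side"):
    img,P,c=cam(n)
    g=(P[...,0]>.3)&(P[...,0]<.75)&(P[...,1]<-.14)&(P[...,1]>-.6)
    hsv=cv2.cvtColor(img,cv2.COLOR_RGB2HSV)
    m=g&(P[...,2]>.119)&(P[...,2]<.131)&(hsv[...,2]<60)&(P[...,0]>.47)&(P[...,0]<.58); p=P[m][:,:2]
    print(n,"knob",m.sum(),cv2.minEnclosingCircle((p*1000).astype(np.float32)))
    m=g&(P[...,2]>.075)&(P[...,2]<.086)&(P[...,1]<-.232); p=P[m][:,:2]
    r=cv2.minAreaRect((p*1000).astype(np.float32));print("crate",m.sum(),r,cv2.boxPoints(r).tolist())
    # near (knob side) wall line fit : max y per x bin
    e=[]
    for x in np.arange(.41,.63,.01):
        q=p[abs(p[:,0]-x)<.005]
        if len(q): e.append((x,np.percentile(q[:,1],97)))
    e=np.array(e); k=np.polyfit(e[:,0],e[:,1],1); print("near wall slope deg",np.degrees(np.arctan(k[0])),np.abs(np.polyval(k,e[:,0])-e[:,1]).max())
```

```text
top knob 205 ((529.9857788085938, -216.78990173339844), 13.897053718566895)
crate 1525 ((517.9467163085938, -331.91998291015625), (162.606201171875, 236.21734619140625), 84.27362823486328) [[392.315185546875, -401.0327453613281], [627.353759765625, -424.6019592285156], [643.5782470703125, -262.8072204589844], [408.5396728515625, -239.23800659179688]]
near wall slope deg -5.740062227852591 0.0012683029868257034
side knob 256 ((530.0842895507812, -217.48719787597656), 14.060685157775879)
crate 1627 ((519.2523803710938, -330.8880615234375), (159.3427734375, 238.27197265625), 84.02368927001953) [[392.4687194824219, -397.7223205566406], [629.4456787109375, -422.5305480957031], [646.0360107421875, -264.0538024902344], [409.05908203125, -239.24557495117188]]
near wall slope deg -6.1070118044594155 0.00289391501208236
```

Run:
```python
from h import *
yaw=np.radians(-5.85); xc=np.array([np.cos(yaw),np.sin(yaw)]); yc=np.array([-np.sin(yaw),np.cos(yaw)])
C=np.array([.5187,-.3313])
for n in ("top","side"):
    img,P,c=cam(n)
    L=np.stack([(P[...,:2]-C)@xc,(P[...,:2]-C)@yc],-1)
    hsv=cv2.cvtColor(img,cv2.COLOR_RGB2HSV)
    # profile along y_c at x_c=+-60..100 : height and brightness
    for xs in (-60,-30,50,80):
        s="";
        for y in range(-260,240,10):
            m=(abs(L[...,0]*1000-xs)<6)&(abs(L[...,1]*1000-y)<5)
            if m.any(): s+=f"{y}:{np.nanmedian(P[m][:,2])*1000:.0f}/{np.median(hsv[m][:,2]):.0f}/{np.median(hsv[m][:,1]):.0f} "
        print(n,xs,s)
```

```text
top -60 -140:18/56/19 -130:7/63/18 -120:6/61/20 -80:62/78/16 -70:29/105/16 -60:25/125/18 -50:24/125/18 -40:24/125/18 -30:24/90/18 -20:25/90/20 0:50/81/16 10:24/127/16 20:24/128/18 30:24/128/18 40:25/92/17 50:24/92/19 70:78/111/21 80:42/81/17 90:7/67/19 100:7/67/19 110:7/68/19 120:7/67/19 130:8/67/19 140:8/67/23 150:7/65/20 160:7/66/19 170:-0/123/91 180:-1/131/93 190:-1/131/91 200:-1/131/93 210:-1/130/92 220:-1/133/92 230:-1/132/92 
top -30 -140:16/56/18 -130:7/64/21 -120:8/63/20 -80:63/76/17 -70:31/81/16 -60:24/90/17 -50:23/89/17 -40:24/89/18 -30:25/89/17 -20:25/90/17 0:52/78/17 10:24/90/14 20:25/91/14 30:24/91/17 40:24/92/18 50:24/92/17 70:79/112/16 80:47/83/17 90:7/93/20 100:7/93/17 110:7/93/20 120:8/93/19 130:7/93/19 140:7/92/19 150:6/92/20 160:7/93/19 170:0/168/92 180:-1/182/94 190:-2/182/93 200:-1/180/93 210:-1/174/93 220:-0/175/93 
top 50 -140:11/58/22 -130:7/66/18 -120:8/62/18 -80:60/78/17 -70:35/80/17 -60:24/89/15 -50:24/88/17 -40:23/89/17 -30:24/89/17 -20:26/91/18 0:52/79/17 10:24/91/17 20:24/90/17 30:24/90/17 40:24/91/17 50:24/91/14 70:78/120/16 80:42/84/16 90:7/96/19 100:8
[... 1168 characters left out ...]
1/132/108 210:1/128/108 220:1/128/108 230:2/88/111 
side 50 -80:81/84/9 -70:80/83/9 0:72/86/10 70:71/57/4 80:80/89/8 100:9/65/8 110:9/66/6 120:9/66/4 130:8/65/4 160:9/50/14 170:1/92/103 180:1/99/107 190:1/138/107 200:2/137/108 210:1/142/108 220:1/143/108 230:1/147/108 
side 80 -100:19/108/7 -90:18/106/6 -80:19/88/7 -70:26/83/9 -60:25/84/9 -50:25/85/10 -40:26/84/12 -30:26/58/9 -20:26/58/9 -10:25/59/9 0:62/60/9 10:26/87/12 20:26/87/9 30:26/87/9 40:26/61/9 50:26/61/8 60:26/61/8 70:33/59/5 80:80/90/6 90:21/116/3 100:18/163/6 110:18/165/6 120:18/167/6 130:18/166/6 140:18/171/7 150:18/155/7 160:25/66/8 170:1/112/95 180:0/140/106 190:2/142/107 200:1/142/106 210:1/140/107 220:1/141/107 230:1/140/107
```

Run:
```python
import cv2
a=cv2.imread("pics/a_top.png")[100:340,190:560];cv2.imwrite("pics/b.png",cv2.resize(a,None,fx=2.1,fy=2.1,interpolation=cv2.INTER_CUBIC))
```

```text
(no output)
```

View pics/b.png

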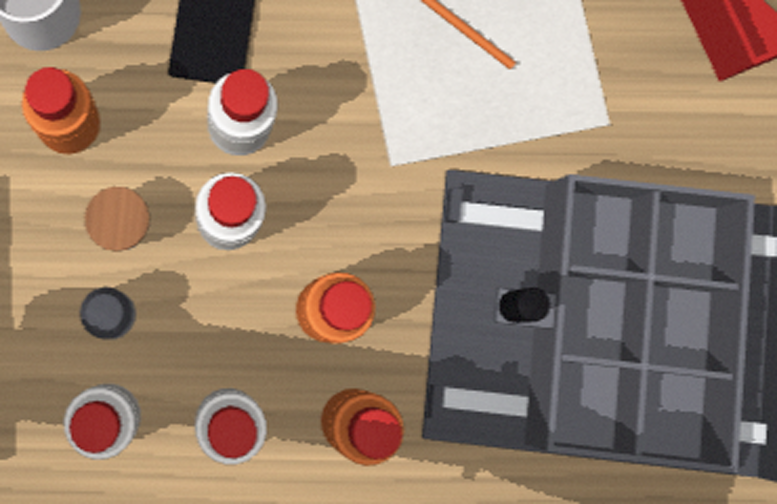

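Close crop confirms: four white bodies (chosen), orange bodies excluded. Knob at (0.530, -0.217), crate yaw about -5.85°, slide now about 0.065. First I go up and over.

```bash
cat >> h.py <<'E'
YC=np.radians(-5.85)
def go(*tg,yaw=None):
    for t in tg: print(t,shift(t,yaw))
E
python3 - <<'E'
from h import *
go((.56,.25,.25),yaw=YC)
E
```

```text
(0.56, 0.25, 0.25) ([-0.9949, -0.5209, -0.0468], [-0.0, 0.0, 0.1955])
```

>>> {"name": "play_rows", "arguments": {"motion": [[[-0.995, -0.521, -0.047], [0, 0, 0.1955]], [[-0.995, -0.521, -0.047], [0, 0, 0.1955]], [[-0.995, -0.521, -0.047], [0, 0, 0.1955]], [[-0.995, -0.521, -0.047], [0, 0, 0.1955]], [[-0.995, -0.521, -0.047], [0, 0, 0.1955]], [[-0.995, -0.521, -0.047], [0, 0, 0.1955]], [[-0.995, -0.521, -0.047], [0, 0, 0.1955]], [[-0.995, -0.521, -0.047], [0, 0, 0.1955]]], "fingers": 60, "grip_force": 50}}

```text
t: 1.3
eef_pos: [0.5312, 0.288, 0.2485]
tool_rot: [-0.0, 0.735, 0.678, 0.0]
contact_force: [-0.3, -0.2, -1.0]
gripper_width: 0.7
```

Run:
```python
from h import *
go((.53,-.217,.25),(.53,-.217,.16),yaw=YC)
print(obs()[0]["q"],obs()[1])
```

```text
(0.53, -0.217, 0.25) ([-1.2587, 0.0978, -0.0046], [0.0001, -0.0001, 0.0035])
(0.53, -0.217, 0.16) ([-1.2589, 0.0977, 0.2204], [0.0001, -0.0001, 0.0035])
[-0.89498804  0.35754242  0.38329525  1.73384044 -0.14949899  1.07810409
 -0.54270526] [0.53120526 0.28799442 0.24851909]
```

>>> {"name": "play_rows", "arguments": {"motion": [[[-0.99, 0.077, 0], [0, 0, 0.0035]], [[-0.99, 0.077, 0], [0, 0, 0.0035]], [[-0.99, 0.077, 0], [0, 0, 0.0035]], [[-0.99, 0.077, 0], [0, 0, 0.0035]], [[-0.99, 0.077, 0], [0, 0, 0.0035]], [[-0.99, 0.077, 0], [0, 0, 0.0035]], [[-0.99, 0.077, 0], [0, 0, 0.0035]], [[-0.99, 0.077, 0], [0, 0, 0.0035]]]}}

```text
t: 2.1
eef_pos: [0.5301, -0.1112, 0.2487]
tool_rot: [0.0, 0.742, 0.67, 0.001]
contact_force: [1.8, -0.1, 0.1]
gripper_width: 0.702
```

Run:
```python
from h import *
go((.53,-.217,.25),(.53,-.217,.14),(.53,-.217,.083),yaw=YC)
print(obs()[0]["q"],obs()[1])
```

```text
(0.53, -0.217, 0.25) ([-0.2631, 0.0267, -0.0035], [0.0002, -0.0002, 0.0])
(0.53, -0.217, 0.14) ([-0.2634, 0.0263, 0.2715], [0.0002, -0.0002, 0.0])
(0.53, -0.217, 0.083) ([-0.2636, 0.0261, 0.414], [0.0002, -0.0002, 0.0])
[-0.37789993  0.26057075  0.56842288  1.88635256 -0.16308868  1.03866714
  0.15634068] [ 0.53007325 -0.11121021  0.24870029]
```

>>> {"name": "play_rows", "arguments": {"motion": [[[-0.13, 0.013, 0], [0, 0, 0]], [[-0.263, 0.0265, 0.1], [0, 0, 0]], [[-0.263, 0.0265, 0.2], [0, 0, 0]], [[-0.263, 0.0265, 0.29], [0, 0, 0]], [[-0.263, 0.0265, 0.36], [0, 0, 0]], [[-0.263, 0.0265, 0.414], [0, 0, 0]], [[-0.263, 0.0265, 0.414], [0, 0, 0]], [[-0.263, 0.0265, 0.414], [0, 0, 0]]]}}

```text
t: 2.9
eef_pos: [0.5304, -0.217, 0.0835]
tool_rot: [0.0, 0.742, 0.67, 0.001]
contact_force: [0.1, -0.1, 0.7]
gripper_width: 0.701
```

>>> {"name": "play_rows", "arguments": {"motion": [[[0, 0, 0], [0, 0, 0]], [[0, 0, 0], [0, 0, 0]], [[0, 0, 0], [0, 0, 0]], [[0, 0, 0], [0, 0, 0]], [[0, 0, 0], [0, 0, 0]]], "fingers": 10}}

```text
t: 3.4
eef_pos: [0.5314, -0.2172, 0.085]
tool_rot: [0.001, 0.742, 0.67, 0.002]
contact_force: [-0.2, 1.2, 6.1]
gripper_width: 0.317
```

Run:
```python
from h import *
o,p,_=obs();print(p,o["contact_force"],o["gripper_width"]*85.4)
yc=np.array([-np.sin(YC),np.cos(YC),0])
go(*[tuple((p+yc*d).round(4)) for d in (.02,.04,.06,.08)],yaw=YC)
```

```text
[ 0.53138759 -0.21719598  0.08503452] [-0.18767162  1.16810223  6.09834765] 27.078268469231144
(np.float64(0.5334), np.float64(-0.1973), np.float64(0.085)) ([0.05, -0.0, 0.0001], [0.0006, -0.0002, 0.0001])
(np.float64(0.5355), np.float64(-0.1774), np.float64(0.085)) ([0.1, 0.0001, 0.0002], [0.0006, -0.0002, 0.0001])
(np.float64(0.5375), np.float64(-0.1575), np.float64(0.085)) ([0.15, 0.0001, 0.0002], [0.0006, -0.0002, 0.0001])
(np.float64(0.5395), np.float64(-0.1376), np.float64(0.085)) ([0.2, -0.0, 0.0003], [0.0006, -0.0002, 0.0001])
```

>>> {"name": "play_rows", "arguments": {"motion": [[[0.015, 0, 0], [0, 0, 0]], [[0.03, 0, 0], [0, 0, 0]], [[0.045, 0, 0], [0, 0, 0]], [[0.06, 0, 0], [0, 0, 0]], [[0.075, 0, 0], [0, 0, 0]], [[0.09, 0, 0], [0, 0, 0]], [[0.105, 0, 0], [0, 0, 0]], [[0.12, 0, 0], [0, 0, 0]]]}}

```text
t: 4.2
eef_pos: [0.5362, -0.1705, 0.0851]
tool_rot: [0.002, 0.742, 0.67, 0.001]
contact_force: [3.1, -5.0, -7.0]
gripper_width: 0.316
```

>>> {"name": "play_rows", "arguments": {"motion": [[[0.005, 0, 0], [0, 0, 0]], [[0.01, 0, 0], [0, 0, 0]], [[0.015, 0, 0], [0, 0, 0]], [[0.02, 0, 0], [0, 0, 0]]]}}

```text
t: 4.6
eef_pos: [0.5369, -0.1634, 0.0851]
tool_rot: [0.003, 0.743, 0.67, 0.001]
contact_force: [2.5, -5.0, -8.5]
gripper_width: 0.31
```

>>> {"name": "play_rows", "arguments": {"motion": [[[0.005, 0, 0], [0, 0, 0]], [[0.01, 0, 0], [0, 0, 0]], [[0.015, 0, 0], [0, 0, 0]], [[0.02, 0, 0], [0, 0, 0]]]}}

```text
t: 5.0
eef_pos: [0.5377, -0.1561, 0.0851]
tool_rot: [0.003, 0.743, 0.67, 0.001]
contact_force: [3.0, -5.4, -8.4]
gripper_width: 0.312
```

>>> {"name": "play_rows", "arguments": {"motion": [[[0.005, 0, 0], [0, 0, 0]], [[0.01, 0, 0], [0, 0, 0]], [[0.015, 0, 0], [0, 0, 0]], [[0.02, 0, 0], [0, 0, 0]]]}}

```text
t: 5.4
eef_pos: [0.5384, -0.1486, 0.0851]
tool_rot: [0.004, 0.743, 0.67, 0.0]
contact_force: [2.5, -2.4, -8.4]
gripper_width: 0.315
```

>>> {"name": "play_rows", "arguments": {"motion": [[[0.005, 0, 0], [0, 0, 0]], [[0.01, 0, 0], [0, 0, 0]], [[0.015, 0, 0], [0, 0, 0]], [[0.02, 0, 0], [0, 0, 0]]]}}

```text
t: 5.8
eef_pos: [0.539, -0.1427, 0.0851]
tool_rot: [0.005, 0.743, 0.669, -0.0]
contact_force: [3.5, -12.2, -10.9]
gripper_width: 0.317
```

>>> {"name": "play_rows", "arguments": {"motion": [[[0.005, 0, 0], [0, 0, 0]], [[0.01, 0, 0], [0, 0, 0]], [[0.015, 0, 0], [0, 0, 0]], [[0.015, 0, 0], [0, 0, 0]]]}}

```text
t: 6.2
eef_pos: [0.5391, -0.1428, 0.0851]
tool_rot: [0.008, 0.744, 0.668, -0.002]
contact_force: [3.8, -19.3, -14.4]
gripper_width: 0.315
```

Run:
```python
from h import *
o,p,_=obs();print(p,o["contact_force"])
for n in ("top",):
    img,P,c=cam(n); cv2.imwrite("pics/c_top.png",img[:,:,::-1])
```

```text
[ 0.53906364 -0.14278648  0.0851358 ] [  3.78854866 -19.30872746 -14.41451217]
```

View pics/c_top.png

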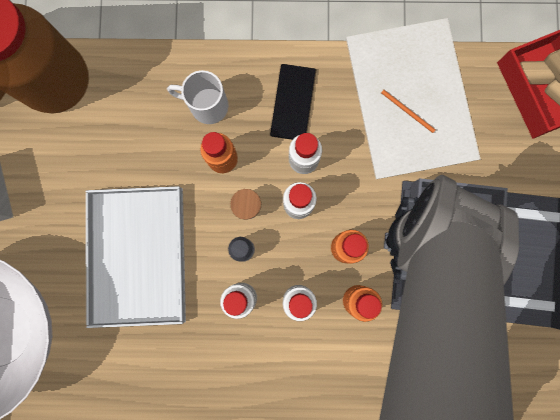

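The crate is against the inner stop: position has stalled and force is rising, and the scene is undisturbed. I release and rise.

>>> {"name": "play_rows", "arguments": {"motion": [[[0.0, 0, 0], [0, 0, 0]], [[0.0, 0, 0], [0, 0, 0]], [[0, 0, 0], [0, 0, 0]], [[0, 0, 0], [0, 0, 0]]], "fingers": 60}}

```text
t: 6.65
eef_pos: [0.5394, -0.1418, 0.0854]
tool_rot: [0.008, 0.744, 0.668, -0.002]
contact_force: [0.2, -0.4, -0.0]
gripper_width: 0.699
```

>>> {"name": "play_rows", "arguments": {"motion": [[[0, 0, -0.06], [0, 0, 0]], [[0, 0, -0.15], [0, 0, 0]], [[0, 0, -0.27], [0, 0, 0]], [[0, 0, -0.4], [0, 0, 0]], [[0, 0, -0.43], [0, 0, 0]], [[0, 0, -0.43], [0, 0, 0]]]}}

```text
t: 7.25
eef_pos: [0.5397, -0.1391, 0.2601]
tool_rot: [0.009, 0.744, 0.668, 0.0]
contact_force: [-1.1, 0.1, -0.9]
gripper_width: 0.705
```

Run:
```python
from h import *
for c in caps("top"): print(c)
print(obs()[0]["q"],obs()[1])
go((.61,.026,.255),(.61,.026,.205),(.61,.026,.15),(.61,.026,.1),yaw=0)
```

```text
(array([10., 29.]), (0.8528390502929688, 0.49164111328125), 43.086456298828125, np.float64(0.23198493131391718), None)
(array([532.,  85.]), (0.8444974975585937, -0.45063070678710937), 98.16871643066406, np.float64(0.05750082976709814), array([ 17.,  94., 169.]))
(array([214., 144.]), (0.6986582641601562, 0.1767745819091797), 19.85004234313965, np.float64(0.13038489772215095), array([ 11., 183., 174.]))
(array([306., 145.]), (0.6995581665039062, 0.016131675720214844), 19.887788772583008, np.float64(0.13044091449551282), array([ 15.,   5., 216.]))
(array([300., 196.]), (0.6100797729492188, 0.025688236236572265), 19.416980743408203, np.float64(0.1304161210835011), array([ 15.,   5., 217.]))
(array([354., 245.]), (0.526094482421875, -0.06640141296386719), 19.386194229125977, np.float64(0.13083253268448222), array([ 11., 181., 204.]))
(array([235., 303.]), (0.426985107421875, 0.1337066650390625), 19.38531494140625, np.float64(0.13094076741647342), array([ 15.,   6., 183.]))
(array([300., 305.]), (0.4243345336914062, 0.02485944938659668), 19.23178482055664, np.float64(0.13088392119707645), array([ 15.,   5., 205.]))
(array([368., 306.]), (0.42477093505859376, -0.08976536560058594), 19.433910369873047, np.float64(0.13078348022154224), array([ 11., 181., 196.]))
[-0.38791426  0.28088759  0.64014725  1.85445697 -0.17920015  1.0543646
  0.21413672] [ 0.53852284 -0.13869379  0.25795342]
(0.61, 0.026, 0.255) ([0.4284, 0.1339, 0.0036], [0.0016, 0.002, -0.0169])
(0.61, 0.026, 0.205) ([0.43, 0.1326, 0.1286], [0.0016, 0.002, -0.0169])
(0.61, 0.026, 0.15) ([0.4316, 0.1311, 0.2661], [0.0016, 0.002, -0.0169])
(0.61, 0.026, 0.1) ([0.4331, 0.1298, 0.3911], [0.0016, 0.002, -0.0169])
```

>>> {"name": "play_rows", "arguments": {"motion": [[[0.43, 0.133, 0], [0.0016, 0.002, -0.0169]], [[0.43, 0.133, 0], [0.0016, 0.002, -0.0169]], [[0.43, 0.133, 0], [0.0016, 0.002, -0.0169]], [[0.43, 0.133, 0.05], [0.0016, 0.002, -0.0169]], [[0.43, 0.1325, 0.15], [0.0016, 0.002, -0.0169]], [[0.432, 0.131, 0.27], [0.0016, 0.002, -0.0169]], [[0.433, 0.13, 0.35], [0.0016, 0.002, -0.0169]], [[0.433, 0.13, 0.395], [0.0016, 0.002, -0.0169]]]}}

```text
t: 8.1
eef_pos: [0.6061, 0.0261, 0.0926]
tool_rot: [-0.003, 0.707, 0.707, -0.004]
contact_force: [-1.0, 0.4, 0.4]
gripper_width: 0.701
```

Run:
```python
from h import *
go((.61,.026,.098),yaw=0)
o=obs()[0];print(o["eef_pos"],o["contact_force"])
```

```text
(0.61, 0.026, 0.098) ([-0.0003, 0.0097, -0.0135], [-0.0014, 0.0002, 0.0])
[0.60608136 0.02611462 0.09263366] [-0.99606591  0.35520022  0.44556331]
```

>>> {"name": "play_rows", "arguments": {"motion": [[[0, 0.0097, -0.0135], [-0.0014, 0, 0]], [[0, 0.0097, -0.0135], [-0.0014, 0, 0]], [[0, 0.0097, -0.0135], [-0.0014, 0, 0]], [[0, 0.0097, -0.0135], [-0.0014, 0, 0]]]}}

```text
t: 8.5
eef_pos: [0.6108, 0.0262, 0.0992]
tool_rot: [0.001, 0.707, 0.707, 0.0]
contact_force: [-0.2, -0.0, 0.7]
gripper_width: 0.698
```

>>> {"name": "play_rows", "arguments": {"motion": [[[0, 0, 0], [0, 0, 0]], [[0, 0, 0], [0, 0, 0]], [[0, 0, 0], [0, 0, 0]], [[0, 0, 0], [0, 0, 0]], [[0, 0, 0], [0, 0, 0]]], "fingers": 20}}

```text
t: 9.0
eef_pos: [0.6119, 0.0262, 0.1004]
tool_rot: [0.002, 0.707, 0.707, 0.001]
contact_force: [-0.1, -0.9, 6.8]
gripper_width: 0.455
```

>>> {"name": "play_rows", "arguments": {"motion": [[[0, 0, -0.03], [0, 0, 0]], [[0, 0, -0.08], [0, 0, 0]], [[0, 0, -0.16], [0, 0, 0]], [[0, 0, -0.24], [0, 0, 0]], [[0, 0, -0.3], [0, 0, 0]], [[0, 0, -0.3], [0, 0, 0]], [[0, 0, -0.3], [0, 0, 0]], [[0, 0, -0.3], [0, 0, 0]]]}}

```text
t: 9.8
eef_pos: [0.6097, 0.0265, 0.2182]
tool_rot: [0.0, 0.707, 0.707, -0.0]
contact_force: [0.2, -0.8, -7.0]
gripper_width: 0.449
```

>>> {"name": "play_rows", "arguments": {"motion": [[[0, 0, 0], [0, 0, 0]], [[0, 0, 0], [0, 0, 0]]]}}

```text
t: 10.0
eef_pos: [0.6085, 0.0265, 0.2165]
tool_rot: [-0.001, 0.707, 0.707, -0.002]
contact_force: [-0.2, -0.0, -6.5]
gripper_width: 0.452
```

>>> {"name": "play_rows", "arguments": {"motion": [[[0, 0, 0], [0, 0, 0]], [[0, 0, 0], [0, 0, 0]]]}}

```text
t: 10.2
eef_pos: [0.6081, 0.0264, 0.2159]
tool_rot: [-0.001, 0.707, 0.707, -0.002]
contact_force: [-0.0, 0.4, -6.6]
gripper_width: 0.452
```

Run:
```python
from h import *
o=obs()[0];print(o)
img,_,_=cam("wrist");cv2.imwrite("pics/d.png",img[:,:,::-1])
```

```text
{'t': 10.2, 'q': array([-0.54916934,  0.4220525 ,  0.53701888,  1.76159995, -0.24507034,
        1.02974614,  0.07787232]), 'joint_vel': array([-0.00154637, -0.0061359 ,  0.00180607, -0.00599562, -0.00230935,
       -0.00044468, -0.00089872]), 'joint_torque': array([ 6.96985493e-02, -5.20711899e+01,  8.22306454e+00, -2.86859822e+01,
        3.98217340e-02, -1.07630569e-02,  1.81911997e-03]), 'eef_pos': array([0.60813422, 0.02642347, 0.21585585]), 'tool_rot': array([-0.00087105,  0.70695   ,  0.70725964, -0.00217679]), 'contact_force': array([-0.0165331 ,  0.38364642, -6.62332664]), 'torque': array([ 0.01547667, -0.03819062, -0.04244518]), 'gripper_width': 0.4515398539230867}
```

View pics/d.png

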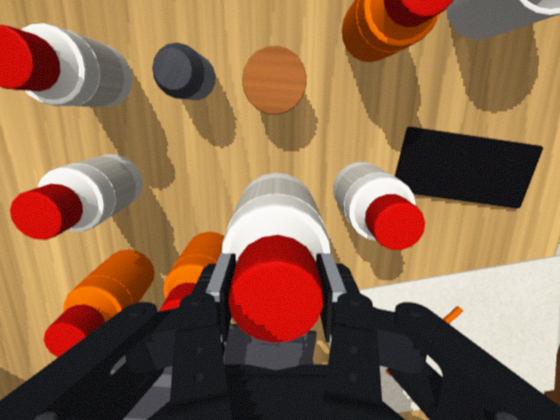

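The wrist view shows the jar gripped upright, cap at (275,288). Force -6.6 N means about 670 g, so full. Next I measure the crate where it stands now.

Run:
```python
from h import *
for n in ("top","side"):
    img,P,c=cam(n); cv2.imwrite(f"pics/e_{n}.png",img[:,:,::-1])
    g=(P[...,0]>.36)&(P[...,0]<.75)&(P[...,1]<-.15)&(P[...,1]>-.5)
    m=g&(P[...,2]>.075)&(P[...,2]<.086); p=P[m][:,:2]
    xc=np.array([np.cos(YC),np.sin(YC)]); yc=np.array([-np.sin(YC),np.cos(YC)])
    L=np.stack([p@xc,p@yc],1); L=L[(L[:,1]<np.array([.537,-.1427])@yc-.025)]
    lo,hi=np.percentile(L,.5,axis=0),np.percentile(L,99.5,axis=0); c0=(lo+hi)/2
    print(n,m.sum(),hi-lo,c0[0]*xc+c0[1]*yc)
    m=g&(P[...,2]>.117)&(P[...,2]<.132)&(P[...,0]<.6)&(P[...,0]>.5)|((abs(P[...,0]-.537)<.03)&(abs(P[...,1]+.143)<.03)&(P[...,2]>.117)&(P[...,2]<.132)); p=P[m][:,:2]; print("knob",cv2.minEnclosingCircle((p*1000).astype(np.float32)))
```

```text
top 1452 [0.23576263 0.16018108] [ 0.52536642 -0.2572441 ]
knob ((536.8338012695312, -142.4678192138672), 13.80250072479248)
side 2083 [0.23669046 0.15926749] [ 0.52648042 -0.25656711]
knob ((537.922607421875, -143.57479858398438), 13.893421173095703)
```

View pics/e_top.png

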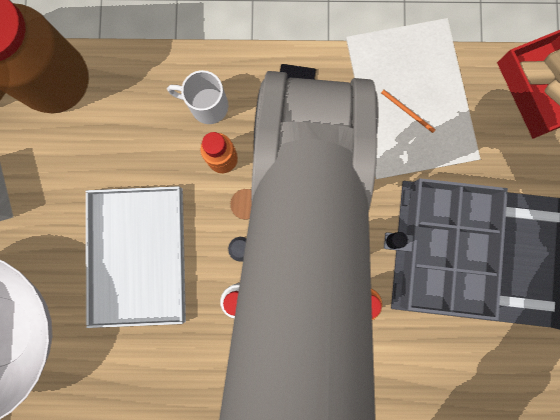

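```bash
cat >> h.py <<'E'
XC=np.array([np.cos(YC),np.sin(YC)]); YCv=np.array([-np.sin(YC),np.cos(YC)])
CR=np.array([.5259,-.2569])
def cell(i,j): return CR+XC*.077*i+YCv*.0385*j
TY=np.radians(3.07); TR=np.array([.5042,.3375])
def tr(i,j): return TR+np.array([np.cos(TY),np.sin(TY)])*.08*i+np.array([-np.sin(TY),np.cos(TY)])*.042*j
E
python3 - <<'E'
from h import *
for j in (-1,1):
  for i in (-1,0,1): print(i,j,cell(i,j).round(4),tr(i,j).round(4))
o,p,_=obs();print(p,o['contact_force'])
t=cell(1,-1)+np.array([.001,.0005]);print(t)
go((*t,.25),(*t,.19),yaw=YC)
E
```

```text
-1 -1 [ 0.4454 -0.2874] [0.4266 0.2913]
0 -1 [ 0.522  -0.2952] [0.5064 0.2956]
1 -1 [ 0.5986 -0.303 ] [0.5863 0.2998]
-1 1 [ 0.4532 -0.2108] [0.4221 0.3752]
0 1 [ 0.5298 -0.2186] [0.502  0.3794]
1 1 [ 0.6064 -0.2264] [0.5818 0.3837]
[0.60856557 0.02646077 0.21647415] [-0.16687235  0.38575794 -6.09799975]
[ 0.5995749  -0.30254768]
(np.float64(0.5995749033675435), np.float64(-0.30254768055404535), 0.25) ([-0.8226, -0.0231, -0.0825], [-0.0005, 0.0003, 0.0163])
(np.float64(0.5995749033675435), np.float64(-0.30254768055404535), 0.19) ([-0.8224, -0.0226, 0.0675], [-0.0005, 0.0003, 0.0163])
```

>>> {"name": "play_rows", "arguments": {"motion": [[[-0.05, 0, -0.06], [0, 0, 0.004]], [[-0.16, -0.005, -0.08], [0, 0, 0.01]], [[-0.28, -0.01, -0.08], [0, 0, 0.0163]], [[-0.4, -0.013, -0.08], [0, 0, 0.0163]], [[-0.52, -0.016, -0.08], [0, 0, 0.0163]], [[-0.64, -0.019, -0.08], [0, 0, 0.0163]], [[-0.76, -0.021, -0.08], [0, 0, 0.0163]], [[-0.822, -0.023, -0.08], [0, 0, 0.0163]]]}}

```text
t: 11.15
eef_pos: [0.5978, -0.3085, 0.2496]
tool_rot: [0.001, 0.744, 0.668, -0.003]
contact_force: [-1.1, 0.2, -5.8]
gripper_width: 0.453
```

>>> {"name": "play_rows", "arguments": {"motion": [[[0, 0, 0], [0, 0, 0]], [[0, 0, 0], [0, 0, 0]], [[0, 0, 0], [0, 0, 0]]]}}

```text
t: 11.45
eef_pos: [0.5983, -0.3068, 0.2492]
tool_rot: [0.0, 0.743, 0.669, -0.002]
contact_force: [-0.4, 1.7, -6.8]
gripper_width: 0.451
```

Run:
```python
from h import *
o,p,_=obs();print(p,o['contact_force'])
t=(.5996,-.3025)
go((*t,.19),(*t,.14),(*t,.1265),yaw=YC)
```

```text
[ 0.5983193  -0.30676113  0.24924943] [-0.44381149  1.68716944 -6.75747456]
(0.5996, -0.3025, 0.19) ([0.0116, 0.0025, 0.1481], [-0.0004, 0.0007, -0.0006])
(0.5996, -0.3025, 0.14) ([0.0121, 0.0028, 0.2731], [-0.0004, 0.0007, -0.0006])
(0.5996, -0.3025, 0.1265) ([0.0122, 0.0029, 0.3068], [-0.0004, 0.0007, -0.0006])
```

>>> {"name": "play_rows", "arguments": {"motion": [[[0.0116, 0.0025, 0.02], [0, 0.0007, 0]], [[0.0116, 0.0025, 0.07], [0, 0.0007, 0]], [[0.0116, 0.0025, 0.13], [0, 0.0007, 0]], [[0.0116, 0.0025, 0.19], [0, 0.0007, 0]], [[0.012, 0.0028, 0.24], [0, 0.0007, 0]], [[0.012, 0.0028, 0.27], [0, 0.0007, 0]], [[0.012, 0.0028, 0.273], [0, 0.0007, 0]], [[0.012, 0.0028, 0.273], [0, 0.0007, 0]]]}}

```text
t: 12.25
eef_pos: [0.6002, -0.3019, 0.1403]
tool_rot: [-0.001, 0.743, 0.669, -0.001]
contact_force: [-0.5, -0.0, -6.7]
gripper_width: 0.454
```

Run:
```python
from h import *
o,p,_=obs();print(p,o['contact_force'])
t=(.5996,-.3025)
go((*t,.1265),(*t,.124),yaw=YC)
```

```text
[ 0.60021509 -0.30187607  0.14032995] [-0.54536799 -0.04265852 -6.68878576]
(0.5996, -0.3025, 0.1265) ([-0.0017, -0.0013, 0.0346], [-0.0004, -0.0001, -0.0004])
(0.5996, -0.3025, 0.124) ([-0.0017, -0.0013, 0.0408], [-0.0004, -0.0001, -0.0004])
```

>>> {"name": "play_rows", "arguments": {"motion": [[[0, 0, 0.012], [0, 0, 0]], [[0, 0, 0.024], [0, 0, 0]], [[0, 0, 0.032], [0, 0, 0]], [[0, 0, 0.036], [0, 0, 0]], [[0, 0, 0.038], [0, 0, 0]], [[0, 0, 0.038], [0, 0, 0]]]}}

```text
t: 12.85
eef_pos: [0.6001, -0.302, 0.1255]
tool_rot: [-0.001, 0.743, 0.669, -0.001]
contact_force: [-1.2, 0.6, -3.8]
gripper_width: 0.452
```

>>> {"name": "play_rows", "arguments": {"motion": [[[0, 0, 0.003], [0, 0, 0]], [[0, 0, 0.004], [0, 0, 0]]]}}

```text
t: 13.05
eef_pos: [0.6003, -0.302, 0.1253]
tool_rot: [-0.001, 0.743, 0.669, -0.0]
contact_force: [-4.5, 3.1, 9.5]
gripper_width: 0.453
```

>>> {"name": "play_rows", "arguments": {"motion": [[[0, 0, 0], [0, 0, 0]], [[0, 0, 0], [0, 0, 0]], [[0, 0, 0], [0, 0, 0]], [[0, 0, 0], [0, 0, 0]]], "fingers": 58}}

```text
t: 13.45
eef_pos: [0.6007, -0.3022, 0.1256]
tool_rot: [-0.001, 0.743, 0.669, 0.0]
contact_force: [-0.4, -0.1, 0.2]
gripper_width: 0.682
```

>>> {"name": "play_rows", "arguments": {"motion": [[[0, 0, -0.05], [0, 0, 0]], [[0, 0, -0.15], [0, 0, 0]], [[0, 0, -0.27], [0, 0, 0]], [[0, 0, -0.33], [0, 0, 0]], [[0, 0, -0.33], [0, 0, 0]]]}}

```text
t: 13.95
eef_pos: [0.6026, -0.3041, 0.2624]
tool_rot: [0.003, 0.743, 0.669, 0.002]
contact_force: [0.4, -0.4, -1.0]
gripper_width: 0.683
```

Run:
```python
from h import *
o,p,_=obs();print(p,o['contact_force'])
for c in caps("top","pics/f_top.png"): 
    if c[2]<25: print(c)
t=(.6995,.016)
go((*t,.25),(*t,.12),(*t,.098),yaw=0)
```

```text
[ 0.60260697 -0.30405915  0.26236108] [ 0.40828592 -0.35026971 -1.00517603]
(array([214., 144.]), (0.6988902587890625, 0.17688484191894532), 19.676313400268555, np.float64(0.13044970885395132), array([ 11., 183., 169.]))
(array([306., 145.]), (0.6992076416015625, 0.016510879516601563), 19.5465145111084, np.float64(0.1306769321343448), array([ 15.,   5., 210.]))
(array([497., 203.]), (0.5989108276367188, -0.3011303405761719), 19.92864990234375, np.float64(0.15539558143537147), array([120.,  16.,  86.]))
(array([354., 245.]), (0.5262322387695313, -0.0665222930908203), 19.4991512298584, np.float64(0.13069205980240878), array([ 11., 181., 198.]))
(array([235., 303.]), (0.42707290649414065, 0.13376187133789064), 19.341768264770508, np.float64(0.1310523727342134), array([ 15.,   6., 179.]))
(array([300., 305.]), (0.4242763671875, 0.024640790939331053), 19.332122802734375, np.float64(0.13089601504308884), array([ 15.,   5., 200.]))
(array([368., 306.]), (0.42490438842773437, -0.08959767913818359), 19.409515380859375, np.float64(0.13086667624259957), array([ 11., 182., 193.]))
(0.6995, 0.016, 0.25) ([0.8191, 0.1596, 0.0245], [0.0005, 0.0001, -0.0167])
(0.6995, 0.016, 0.12) ([0.8192, 0.1585, 0.3495], [0.0005, 0.0001, -0.0167])
(0.6995, 0.016, 0.098) ([0.8192, 0.1583, 0.4045], [0.0005, 0.0001, -0.0167])
```

View pics/f_top.png

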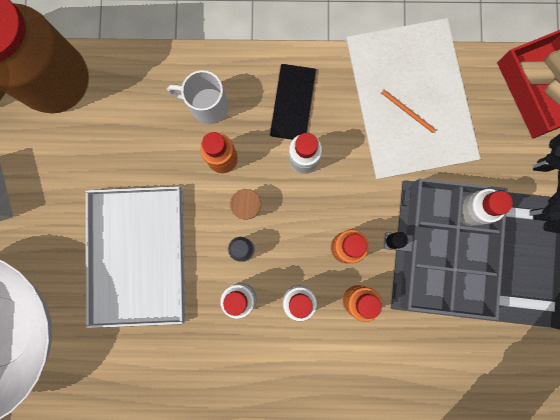

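Jar 1 stands in the crate's far cell, cap at (497,203), top at z=0.155. Next is the jar at (306,145).

>>> {"name": "play_rows", "arguments": {"motion": [[[0.12, 0.02, 0.02], [0, 0, -0.008]], [[0.24, 0.045, 0.02], [0, 0, -0.0167]], [[0.36, 0.07, 0.02], [0, 0, -0.0167]], [[0.48, 0.09, 0.02], [0, 0, -0.0167]], [[0.6, 0.115, 0.02], [0, 0, -0.0167]], [[0.72, 0.14, 0.02], [0, 0, -0.0167]], [[0.805, 0.158, 0.02], [0, 0, -0.0167]], [[0.819, 0.159, 0.025], [0, 0, -0.0167]]]}}

```text
t: 14.8
eef_pos: [0.6997, 0.024, 0.2472]
tool_rot: [-0.0, 0.704, 0.71, 0.001]
contact_force: [0.6, 0.5, -0.8]
gripper_width: 0.683
```

Run:
```python
from h import *
o,p,_=obs();print(p,o['contact_force'])
t=(.6995,.0163)
go((*t,.25),(*t,.12),(*t,.098),yaw=0)
```

```text
[0.69973802 0.02400554 0.24722023] [ 0.63783528  0.50516044 -0.84260007]
(0.6995, 0.0163, 0.25) ([-0.0192, -0.0008, -0.007], [0.0001, -0.0003, 0.0014])
(0.6995, 0.0163, 0.12) ([-0.02, -0.001, 0.318], [0.0001, -0.0003, 0.0014])
(0.6995, 0.0163, 0.098) ([-0.0201, -0.0011, 0.373], [0.0001, -0.0003, 0.0014])
```

>>> {"name": "play_rows", "arguments": {"motion": [[[-0.02, -0.001, 0.03], [0, 0, 0.0014]], [[-0.02, -0.001, 0.11], [0, 0, 0.0014]], [[-0.02, -0.001, 0.2], [0, 0, 0.0014]], [[-0.02, -0.001, 0.28], [0, 0, 0.0014]], [[-0.02, -0.001, 0.34], [0, 0, 0.0014]], [[-0.02, -0.001, 0.37], [0, 0, 0.0014]], [[-0.02, -0.001, 0.37], [0, 0, 0.0014]], [[-0.02, -0.001, 0.37], [0, 0, 0.0014]]]}}

```text
t: 15.6
eef_pos: [0.6998, 0.015, 0.0998]
tool_rot: [-0.0, 0.708, 0.707, 0.001]
contact_force: [0.6, -0.4, 0.1]
gripper_width: 0.681
```

>>> {"name": "play_rows", "arguments": {"motion": [[[0, 0, 0], [0, 0, 0]], [[0, 0, 0], [0, 0, 0]], [[0, 0, 0], [0, 0, 0]], [[0, 0, 0], [0, 0, 0]], [[0, 0, 0], [0, 0, 0]]], "fingers": 20}}

```text
t: 16.1
eef_pos: [0.7012, 0.0145, 0.1017]
tool_rot: [0.001, 0.708, 0.707, 0.002]
contact_force: [0.2, -1.4, 6.6]
gripper_width: 0.45
```

>>> {"name": "play_rows", "arguments": {"motion": [[[0, 0, -0.03], [0, 0, 0]], [[0, 0, -0.08], [0, 0, 0]], [[0, 0, -0.16], [0, 0, 0]], [[0, 0, -0.24], [0, 0, 0]], [[0, 0, -0.32], [0, 0, 0]], [[0, 0, -0.36], [0, 0, 0]], [[0, 0, -0.37], [0, 0, 0]], [[0, 0, -0.37], [0, 0, 0]]]}}

```text
t: 16.9
eef_pos: [0.7, 0.0146, 0.2493]
tool_rot: [0.001, 0.708, 0.707, 0.002]
contact_force: [0.4, -0.3, -2.9]
gripper_width: 0.456
```

>>> {"name": "play_rows", "arguments": {"motion": [[[0, 0, 0], [0, 0, 0]], [[0, 0, 0], [0, 0, 0]]]}}

```text
t: 17.1
eef_pos: [0.699, 0.0148, 0.2472]
tool_rot: [-0.0, 0.707, 0.707, 0.001]
contact_force: [-0.4, -0.9, -2.3]
gripper_width: 0.456
```

>>> {"name": "play_rows", "arguments": {"motion": [[[0, 0, 0], [0, 0, 0]], [[0, 0, 0], [0, 0, 0]]]}}

```text
t: 17.3
eef_pos: [0.6985, 0.0148, 0.246]
tool_rot: [-0.001, 0.707, 0.707, 0.0]
contact_force: [-0.0, 1.1, -1.9]
gripper_width: 0.457
```

>>> {"name": "play_rows", "arguments": {"motion": [[[0, 0, 0], [0, 0, 0]], [[0, 0, 0], [0, 0, 0]]]}}

```text
t: 17.5
eef_pos: [0.6984, 0.0149, 0.2457]
tool_rot: [-0.001, 0.707, 0.707, -0.0]
contact_force: [0.4, -0.1, -1.7]
gripper_width: 0.454
```

Run:
```python
from h import *
o,p,_=obs();print(p,o['contact_force'],o['torque'])
t=cell(0,-1)+np.array([.001,.0005]);print(t)
go((*t,.25),yaw=YC)
t=tr(1,-1)
go((*t,.25),yaw=0)
```

```text
[0.69838201 0.01488598 0.24565952] [ 0.35778424 -0.11857758 -1.66545528] [-0.00546573  0.05728432  0.01257456]
[ 0.52297591 -0.2946995 ]
(np.float64(0.5229759084518906), np.float64(-0.2946994974578265), 0.25) ([-0.7744, -0.4377, -0.011], [-0.0003, -0.0002, 0.0161])
(np.float64(0.5863345387905777), np.float64(0.2998447541814015), 0.25) ([0.7121, -0.2809, -0.0096], [-0.0003, -0.0002, -0.0002])
```

About 190 g: short, so it goes to the reject tray.

>>> {"name": "play_rows", "arguments": {"motion": [[[0.06, -0.024, -0.03], [0, 0, 0]], [[0.17, -0.067, -0.045], [0, 0, 0]], [[0.29, -0.115, -0.045], [0, 0, 0]], [[0.41, -0.162, -0.045], [0, 0, 0]], [[0.52, -0.205, -0.045], [0, 0, 0]], [[0.63, -0.25, -0.04], [0, 0, 0]], [[0.7, -0.278, -0.02], [0, 0, 0]], [[0.712, -0.281, 0.0], [0, 0, 0]]]}}

```text
t: 18.3
eef_pos: [0.5835, 0.3065, 0.2457]
tool_rot: [-0.003, 0.704, 0.71, 0.0]
contact_force: [-0.3, 0.0, -2.1]
gripper_width: 0.449
```

Run:
```python
from h import *
o,p,_=obs();print(p,o['contact_force'],o['torque'])
t=tr(1,-1)
go((*t,.22),(*t,.12),(*t,.107),yaw=0)
```

```text
[0.58348221 0.30648409 0.24571428] [-0.29048176  0.00210905 -2.05183288] [-0.00997451  0.05543083  0.06189598]
(np.float64(0.5863345387905777), np.float64(0.2998447541814015), 0.22) ([-0.0169, 0.0072, 0.0642], [-0.0005, -0.0007, 0.0012])
(np.float64(0.5863345387905777), np.float64(0.2998447541814015), 0.12) ([-0.018, 0.0079, 0.3142], [-0.0005, -0.0007, 0.0012])
(np.float64(0.5863345387905777), np.float64(0.2998447541814015), 0.107) ([-0.0181, 0.008, 0.3467], [-0.0005, -0.0007, 0.0012])
```

>>> {"name": "play_rows", "arguments": {"motion": [[[-0.017, 0.007, 0.04], [0, -0.0007, 0.001]], [[-0.018, 0.008, 0.12], [0, -0.0007, 0.001]], [[-0.018, 0.008, 0.2], [0, -0.0007, 0.001]], [[-0.018, 0.008, 0.26], [0, -0.0007, 0.001]], [[-0.018, 0.008, 0.3], [0, -0.0007, 0.001]], [[-0.018, 0.008, 0.312], [0, -0.0007, 0.001]], [[-0.018, 0.008, 0.312], [0, -0.0007, 0.001]], [[-0.018, 0.008, 0.312], [0, -0.0007, 0.001]]]}}

```text
t: 19.1
eef_pos: [0.5875, 0.2997, 0.1221]
tool_rot: [-0.001, 0.707, 0.707, -0.0]
contact_force: [-0.6, 0.2, -1.9]
gripper_width: 0.451
```

>>> {"name": "play_rows", "arguments": {"motion": [[[0, 0, 0.012], [0, 0, 0]], [[0, 0, 0.022], [0, 0, 0]], [[0, 0, 0.03], [0, 0, 0]], [[0, 0, 0.035], [0, 0, 0]], [[0, 0, 0.038], [0, 0, 0]], [[0, 0, 0.039], [0, 0, 0]], [[0, 0, 0.039], [0, 0, 0]]]}}

```text
t: 19.8
eef_pos: [0.5875, 0.2997, 0.1066]
tool_rot: [-0.001, 0.707, 0.707, -0.0]
contact_force: [-1.3, -0.1, -1.6]
gripper_width: 0.454
```

>>> {"name": "play_rows", "arguments": {"motion": [[[0, 0, 0.002], [0, 0, 0]], [[0, 0, 0.003], [0, 0, 0]]]}}

```text
t: 20.0
eef_pos: [0.5878, 0.2997, 0.1065]
tool_rot: [-0.001, 0.707, 0.707, 0.0]
contact_force: [-3.0, -1.6, 8.7]
gripper_width: 0.451
```

Contact is felt, so I release and rise.

>>> {"name": "play_rows", "arguments": {"motion": [[[0, 0, 0], [0, 0, 0]], [[0, 0, 0], [0, 0, 0]], [[0, 0, 0], [0, 0, 0]], [[0, 0, 0], [0, 0, 0]]], "fingers": 58}}

```text
t: 20.4
eef_pos: [0.5878, 0.2998, 0.1065]
tool_rot: [-0.001, 0.707, 0.707, 0.0]
contact_force: [0.2, 0.2, -0.1]
gripper_width: 0.678
```

>>> {"name": "play_rows", "arguments": {"motion": [[[0, 0, -0.05], [0, 0, 0]], [[0, 0, -0.15], [0, 0, 0]], [[0, 0, -0.27], [0, 0, 0]], [[0, 0, -0.36], [0, 0, 0]], [[0, 0, -0.37], [0, 0, 0]]]}}

```text
t: 20.9
eef_pos: [0.5907, 0.3003, 0.2602]
tool_rot: [0.0, 0.707, 0.707, 0.005]
contact_force: [-0.3, -0.6, -0.3]
gripper_width: 0.678
```

Run:
```python
from h import *
o,p,_=obs();print(p,o['contact_force'],o["q"])
for c in caps("top","pics/g_top.png"): 
    if c[2]<25: print(c)
t=(.427,.1338)
for yw in (0,.3): go((*t,.25),(*t,.12),(*t,.098),yaw=yw)
```

```text
[0.59070544 0.30029691 0.2602087 ] [-0.31377135 -0.61899815 -0.29694128] [-0.92940879  0.46418274  0.52044236  1.58931601 -0.24961057  1.14499189
 -0.35308055]
(array([214., 144.]), (0.6985731811523438, 0.1771279754638672), 19.743331909179688, np.float64(0.13045506231597767), array([ 11., 182., 174.]))
(array([497., 203.]), (0.5993352661132813, -0.3011121520996094), 20.12004852294922, np.float64(0.15541784320768046), array([120.,  15.,  91.]))
(array([139., 208.]), (0.5857603759765625, 0.30030068969726564), 19.77021598815918, np.float64(0.13548447165533029), array([ 15.,   4., 192.]))
(array([354., 245.]), (0.5262939453125, -0.06655237579345703), 19.489179611206055, np.float64(0.1308392360838388), array([ 11., 180., 212.]))
(array([235., 303.]), (0.42730160522460936, 0.13412200927734375), 19.506593704223633, np.float64(0.13098996089215847), array([ 15.,   5., 190.]))
(array([300., 305.]), (0.4242186279296875, 0.025221040725708008), 19.345733642578125, np.float64(0.13099949008636178), array([ 15.,   5., 211.]))
(array([368., 306.]), (0.4248930358886719, -0.08954520416259766), 19.480714797973633, np.float64(0.13076227558409642), array([ 11., 181., 206.]))
(0.427, 0.1338, 0.25) ([-0.4158, -0.4067, 0.0164], [0.0007, -0.0008, 0.0])
(0.427, 0.1338, 0.12) ([-0.4173, -0.4082, 0.3413], [0.0007, -0.0008, 0.0])
(0.427, 0.1338, 0.098) ([-0.4176, -0.4084, 0.3963], [0.0007, -0.0008, 0.0])
(0.427, 0.1338, 0.25) ([-0.4158, -0.4067, 0.0164], [0.0008, -0.0007, -0.0477])
(0.427, 0.1338, 0.12) ([-0.4173, -0.4082, 0.3413], [0.0008, -0.0007, -0.0477])
(0.427, 0.1338, 0.098) ([-0.4176, -0.4084, 0.3963], [0.0008, -0.0007, -0.0477])
```

View pics/g_top.png

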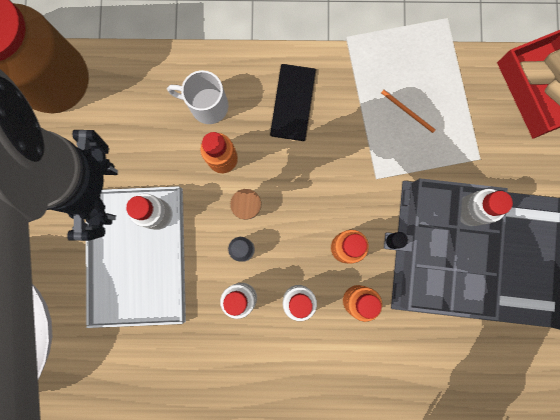

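Jar 2 stands in the tray, cap at (139,208). Next is the white jar at (235,303), at (0.427, 0.134).

>>> {"name": "play_rows", "arguments": {"motion": [[[-0.08, -0.08, 0.01], [0, 0, 0]], [[-0.165, -0.16, 0.016], [0, 0, 0]], [[-0.25, -0.245, 0.016], [0, 0, 0]], [[-0.33, -0.32, 0.016], [0, 0, 0]], [[-0.395, -0.385, 0.016], [0, 0, 0]], [[-0.416, -0.407, 0.016], [0, 0, 0]], [[-0.416, -0.407, 0.016], [0, 0, 0]], [[-0.416, -0.407, 0.016], [0, 0, 0]]]}}

```text
t: 21.75
eef_pos: [0.4275, 0.1348, 0.25]
tool_rot: [0.0, 0.707, 0.708, 0.004]
contact_force: [1.2, -0.6, 0.4]
gripper_width: 0.68
```

Run:
```python
from h import *
o,p,_=obs();print(p,o['contact_force'],o["q"])
t=(.427,.1338)
go((*t,.25),(*t,.12),(*t,.1),yaw=0)
```

```text
[0.42746705 0.13475043 0.25002691] [ 1.21582536 -0.61050151  0.43929659] [-0.98783348  0.05998325  0.57828426  2.08312067 -0.04195161  1.00198495
 -0.38686138]
(0.427, 0.1338, 0.25) ([-0.0024, -0.0012, 0.0], [0.0008, -0.0008, 0.0002])
(0.427, 0.1338, 0.12) ([-0.004, -0.0028, 0.325], [0.0008, -0.0008, 0.0002])
(0.427, 0.1338, 0.1) ([-0.0042, -0.0031, 0.375], [0.0008, -0.0008, 0.0002])
```

>>> {"name": "play_rows", "arguments": {"motion": [[[-0.003, -0.002, 0.03], [0.0008, -0.0008, 0]], [[-0.003, -0.002, 0.11], [0.0008, -0.0008, 0]], [[-0.004, -0.003, 0.2], [0.0008, -0.0008, 0]], [[-0.004, -0.003, 0.28], [0.0008, -0.0008, 0]], [[-0.004, -0.003, 0.34], [0.0008, -0.0008, 0]], [[-0.004, -0.003, 0.375], [0.0008, -0.0008, 0]], [[-0.004, -0.003, 0.375], [0.0008, -0.0008, 0]], [[-0.004, -0.003, 0.375], [0.0008, -0.0008, 0]]]}}

```text
t: 22.55
eef_pos: [0.4274, 0.134, 0.0994]
tool_rot: [0.0, 0.707, 0.708, -0.001]
contact_force: [0.1, 1.2, 0.4]
gripper_width: 0.675
```

>>> {"name": "play_rows", "arguments": {"motion": [[[0, 0, 0], [0, 0, 0]], [[0, 0, 0], [0, 0, 0]], [[0, 0, 0], [0, 0, 0]], [[0, 0, 0], [0, 0, 0]], [[0, 0, 0], [0, 0, 0]]], "fingers": 20}}

```text
t: 23.05
eef_pos: [0.4284, 0.1344, 0.1001]
tool_rot: [0.001, 0.707, 0.708, 0.0]
contact_force: [1.9, 0.6, 4.9]
gripper_width: 0.446
```

>>> {"name": "play_rows", "arguments": {"motion": [[[0, 0, -0.03], [0, 0, 0]], [[0, 0, -0.08], [0, 0, 0]], [[0, 0, -0.16], [0, 0, 0]], [[0, 0, -0.24], [0, 0, 0]], [[0, 0, -0.32], [0, 0, 0]], [[0, 0, -0.37], [0, 0, 0]], [[0, 0, -0.39], [0, 0, 0]], [[0, 0, -0.39], [0, 0, 0]]]}}

```text
t: 23.85
eef_pos: [0.4279, 0.1344, 0.2566]
tool_rot: [0.0, 0.707, 0.708, 0.001]
contact_force: [-0.0, -0.2, -3.5]
gripper_width: 0.447
```

>>> {"name": "play_rows", "arguments": {"motion": [[[0, 0, 0], [0, 0, 0]], [[0, 0, 0], [0, 0, 0]]]}}

```text
t: 24.05
eef_pos: [0.4269, 0.134, 0.2553]
tool_rot: [0.0, 0.707, 0.708, -0.001]
contact_force: [0.0, -0.0, -3.5]
gripper_width: 0.453
```

>>> {"name": "play_rows", "arguments": {"motion": [[[0, 0, 0], [0, 0, 0]], [[0, 0, 0], [0, 0, 0]]]}}

```text
t: 24.25
eef_pos: [0.4263, 0.1336, 0.2544]
tool_rot: [0.0, 0.707, 0.708, -0.002]
contact_force: [-0.4, -0.3, -3.9]
gripper_width: 0.45
```

>>> {"name": "play_rows", "arguments": {"motion": [[[0, 0, 0], [0, 0, 0]], [[0, 0, 0], [0, 0, 0]]]}}

```text
t: 24.45
eef_pos: [0.4262, 0.1335, 0.2542]
tool_rot: [0.0, 0.707, 0.708, -0.002]
contact_force: [0.5, 0.4, -4.0]
gripper_width: 0.454
```

Run:
```python
from h import *
o,p,_=obs();print(p,o['contact_force'],o['torque'])
t=cell(0,-1)+np.array([.001,.0005]);print(t)
go((*t,.25),yaw=YC)
t=tr(-1,-1)
go((*t,.25),yaw=0)
```

```text
[0.4261911  0.13353862 0.25416034] [ 0.51916458  0.36219183 -4.02221531] [-0.04961128 -0.03992216 -0.01342597]
[ 0.52297591 -0.2946995 ]
(np.float64(0.5229759084518906), np.float64(-0.2946994974578265), 0.25) ([-1.0709, 0.2405, 0.013], [-0.0004, 0.0005, 0.0165])
(np.float64(0.42656416294290783), np.float64(0.2912757984985718), 0.25) ([0.3944, 0.0015, 0.0092], [-0.0004, 0.0005, 0.0002])
```

That is close to the threshold (3.9 N needed), so I average more readings before deciding.

>>> {"name": "play_rows", "arguments": {"motion": [[[0, 0, 0], [0, 0, 0]], [[0, 0, 0], [0, 0, 0]]]}}

```text
t: 24.65
eef_pos: [0.4262, 0.1335, 0.2541]
tool_rot: [0.0, 0.707, 0.708, -0.002]
contact_force: [0.4, 0.0, -3.3]
gripper_width: 0.455
```

>>> {"name": "play_rows", "arguments": {"motion": [[[0, 0, 0], [0, 0, 0]]]}}

```text
t: 24.75
eef_pos: [0.4262, 0.1336, 0.2542]
tool_rot: [0.0, 0.707, 0.708, -0.002]
contact_force: [-0.2, -0.5, -2.9]
gripper_width: 0.453
```

>>> {"name": "play_rows", "arguments": {"motion": [[[0, 0, 0], [0, 0, 0]]]}}

```text
t: 24.85
eef_pos: [0.4263, 0.1336, 0.2542]
tool_rot: [0.0, 0.707, 0.708, -0.002]
contact_force: [-0.4, -0.0, -3.6]
gripper_width: 0.455
```

>>> {"name": "play_rows", "arguments": {"motion": [[[0, 0, 0], [0, 0, 0]]]}}

```text
t: 24.95
eef_pos: [0.4263, 0.1336, 0.2543]
tool_rot: [0.0, 0.707, 0.708, -0.002]
contact_force: [0.0, -0.4, -2.9]
gripper_width: 0.45
```

>>> {"name": "play_rows", "arguments": {"motion": [[[0, 0, 0], [0, 0, 0]]]}}

```text
t: 25.05
eef_pos: [0.4263, 0.1336, 0.2543]
tool_rot: [0.0, 0.707, 0.708, -0.002]
contact_force: [-0.4, -0.6, -2.8]
gripper_width: 0.452
```

>>> {"name": "play_rows", "arguments": {"motion": [[[0, 0, 0], [0, 0, 0]]]}}

```text
t: 25.15
eef_pos: [0.4263, 0.1336, 0.2543]
tool_rot: [0.0, 0.707, 0.708, -0.002]
contact_force: [-0.2, -0.4, -3.1]
gripper_width: 0.454
```

Run:
```python
from h import *
z=[];tq=[]
for i in range(30):
    bot.read_camera("wrist"); o=bot.get_obs(); z.append(o["contact_force"][2]); tq.append(o["joint_torque"])
print(np.round(z,2),np.mean(z),np.std(z)/30**.5, o["t"]); print(np.mean(tq,0),o["q"])
```

```text
[-2.4  -3.46 -3.05 -3.72 -4.18 -3.9  -3.17 -3.97 -3.07 -3.78 -2.94 -3.51
 -3.13 -3.35 -3.08 -3.68 -3.05 -3.07 -3.33 -2.39 -3.23 -3.76 -3.15 -4.59
 -2.93 -3.21 -3.19 -3.67 -3.01 -3.34] -3.344323885931305 0.08512691647684567 26.65
[ 1.11248151e-04 -2.52250518e+01  1.08402568e+00 -2.81231508e+01
  2.19554466e-02  1.98139126e-02 -1.14549707e-06] [-1.0158974   0.05754543  0.60588748  2.07566343 -0.03651291  1.02236429
 -0.39021884]
```

Mean is -3.34 ± 0.09 N, about 340–360 g allowing for bias, well under 440. Reject is right either way; I'll check the empty baseline after release.

>>> {"name": "play_rows", "arguments": {"motion": [[[0.05, 0, 0], [0, 0, 0]], [[0.14, 0, 0], [0, 0, 0]], [[0.24, 0, 0], [0, 0, 0]], [[0.33, 0.001, 0.01], [0, 0, 0]], [[0.385, 0.001, 0.05], [0, 0.0005, 0]], [[0.395, 0.001, 0.1], [0, 0.0005, 0]], [[0.395, 0.001, 0.15], [0, 0.0005, 0]], [[0.395, 0.001, 0.18], [0, 0.0005, 0]]]}}

```text
t: 27.45
eef_pos: [0.4255, 0.2912, 0.1802]
tool_rot: [-0.001, 0.706, 0.708, -0.002]
contact_force: [-0.8, -0.6, -3.0]
gripper_width: 0.452
```

Run:
```python
from h import *
o,p,_=obs();print(p,o['contact_force'],o['torque'])
t=tr(-1,-1)+np.array([.001,0])
go((*t,.12),(*t,.105),yaw=0)
```

```text
[0.42552219 0.29122935 0.18023186] [-0.76311639 -0.58294507 -2.95523048] [-0.02929454  0.0035249  -0.01017154]
(np.float64(0.42756416294290783), np.float64(0.2912757984985718), 0.12) ([0.0003, 0.0057, 0.1506], [-0.0006, 0.0002, 0.0004])
(np.float64(0.42756416294290783), np.float64(0.2912757984985718), 0.105) ([0.0004, 0.0059, 0.1881], [-0.0006, 0.0002, 0.0004])
```

>>> {"name": "play_rows", "arguments": {"motion": [[[0, 0.005, 0.04], [-0.0006, 0, 0]], [[0, 0.005, 0.09], [-0.0006, 0, 0]], [[0, 0.006, 0.13], [-0.0006, 0, 0]], [[0, 0.006, 0.155], [-0.0006, 0, 0]], [[0, 0.006, 0.17], [-0.0006, 0, 0]], [[0, 0.006, 0.18], [-0.0006, 0, 0]], [[0, 0.006, 0.185], [-0.0006, 0, 0]], [[0, 0.006, 0.187], [-0.0006, 0, 0]]]}}

```text
t: 28.25
eef_pos: [0.4279, 0.2914, 0.1057]
tool_rot: [0.0, 0.706, 0.708, -0.0]
contact_force: [0.1, 0.3, -3.3]
gripper_width: 0.453
```

>>> {"name": "play_rows", "arguments": {"motion": [[[0, 0, 0.001], [0, 0, 0]], [[0, 0, 0.002], [0, 0, 0]]]}}

```text
t: 28.45
eef_pos: [0.4281, 0.2916, 0.1053]
tool_rot: [0.0, 0.706, 0.708, 0.0]
contact_force: [-0.5, 0.7, -3.4]
gripper_width: 0.456
```

>>> {"name": "play_rows", "arguments": {"motion": [[[0, 0, 0.002], [0, 0, 0]], [[0, 0, 0.003], [0, 0, 0]], [[0, 0, 0.003], [0, 0, 0]]]}}

```text
t: 28.75
eef_pos: [0.4285, 0.2918, 0.105]
tool_rot: [0.0, 0.706, 0.708, 0.001]
contact_force: [-1.3, -1.7, 6.5]
gripper_width: 0.449
```

>>> {"name": "play_rows", "arguments": {"motion": [[[0, 0, 0], [0, 0, 0]], [[0, 0, 0], [0, 0, 0]], [[0, 0, 0], [0, 0, 0]], [[0, 0, 0], [0, 0, 0]]], "fingers": 58}}

```text
t: 29.15
eef_pos: [0.4286, 0.2919, 0.1051]
tool_rot: [0.0, 0.706, 0.708, 0.001]
contact_force: [0.5, -0.2, 0.2]
gripper_width: 0.682
```

>>> {"name": "play_rows", "arguments": {"motion": [[[0, 0, -0.05], [0, 0, 0]], [[0, 0, -0.15], [0, 0, 0]], [[0, 0, -0.27], [0, 0, 0]], [[0, 0, -0.35], [0, 0, 0]], [[0, 0, -0.36], [0, 0, 0]], [[0, 0, -0.36], [0, 0, 0]]]}}

```text
t: 29.75
eef_pos: [0.4287, 0.2922, 0.2498]
tool_rot: [-0.0, 0.706, 0.708, 0.002]
contact_force: [-0.4, 0.6, 0.1]
gripper_width: 0.679
```

Run:
```python
from h import *
z=[]
for i in range(25):
    bot.read_camera("wrist"); o=bot.get_obs(); z.append(o["contact_force"][2])
print(np.mean(z),np.std(z)/5,o["t"],o["eef_pos"])
for c in caps("top","pics/i_top.png"): 
    if c[2]<25: print(c)
t=(.4243,.025)
go((*t,.25),(*t,.12),(*t,.1),yaw=0)
```

```text
-0.0998780491525313 0.08064624906672548 31.0 [0.42837019 0.29182245 0.24908322]
(array([214., 144.]), (0.6989993896484376, 0.17737834167480468), 19.78841209411621, np.float64(0.13036735079503206), array([ 11., 182., 180.]))
(array([497., 203.]), (0.5986040649414063, -0.3015816650390625), 19.93930435180664, np.float64(0.1551734034815077), array([120.,  15.,  92.]))
(array([139., 208.]), (0.5855865478515625, 0.30048562622070313), 19.58894920349121, np.float64(0.1357316466221506), array([ 15.,   4., 191.]))
(array([354., 245.]), (0.5261968383789063, -0.06653929901123047), 19.48870086669922, np.float64(0.13088577389845468), array([ 11., 181., 180.]))
(array([141., 302.]), (0.4269681396484375, 0.2907279968261719), 19.573482513427734, np.float64(0.13580387026727325), array([ 15. ,   4. , 190.5]))
(array([300., 305.]), (0.4244410095214844, 0.02468353271484375), 19.233165740966797, np.float64(0.13107273289473662), array([ 15.,   5., 209.]))
(array([368., 306.]), (0.42495013427734374, -0.0896841812133789), 19.251995086669922, np.float64(0.13066530157300033), array([ 11., 181., 202.]))
(0.4243, 0.025, 0.25) ([-0.6669, -0.0115, -0.0029], [0.0002, -0.0001, 0.0003])
(0.4243, 0.025, 0.12) ([-0.6672, -0.0119, 0.3221], [0.0002, -0.0001, 0.0003])
(0.4243, 0.025, 0.1) ([-0.6672, -0.012, 0.3721], [0.0002, -0.0001, 0.0003])
```

View pics/i_top.png

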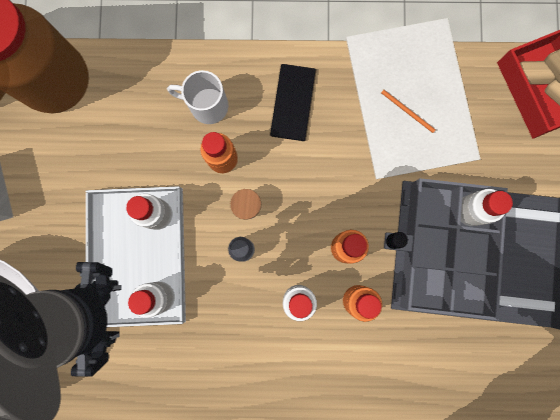

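The empty baseline is -0.1 N, so that jar is about 330 g and belongs in the tray. The last white jar is at (300,305).

>>> {"name": "play_rows", "arguments": {"motion": [[[-0.1, -0.002, 0], [0, 0, 0]], [[-0.22, -0.004, 0], [0, 0, 0]], [[-0.34, -0.006, 0], [0, 0, 0]], [[-0.46, -0.008, 0], [0, 0, 0]], [[-0.57, -0.01, 0], [0, 0, 0]], [[-0.64, -0.011, 0], [0, 0, 0]], [[-0.667, -0.0115, 0], [0, 0, 0]], [[-0.667, -0.0115, 0], [0, 0, 0]]]}}

```text
t: 31.85
eef_pos: [0.4244, 0.0241, 0.249]
tool_rot: [0.0, 0.707, 0.707, 0.001]
contact_force: [0.4, 1.5, 0.3]
gripper_width: 0.677
```

Run:
```python
from h import *
o,p,_=obs();print(p,o['contact_force'],o["q"])
t=(.4243,.025)
go((*t,.25),(*t,.12),(*t,.1),yaw=0)
```

```text
[0.42438171 0.02407953 0.24901197] [0.40791482 1.52257551 0.31230094] [-0.89787983  0.00475817  0.71494552  2.13205686 -0.00498157  1.00410142
 -0.18084501]
(0.4243, 0.025, 0.25) ([0.0023, -0.0002, -0.0025], [0.0003, -0.0002, -0.0001])
(0.4243, 0.025, 0.12) ([0.0018, -0.0007, 0.3225], [0.0003, -0.0002, -0.0001])
(0.4243, 0.025, 0.1) ([0.0018, -0.0008, 0.3725], [0.0003, -0.0002, -0.0001])
```

>>> {"name": "play_rows", "arguments": {"motion": [[[0.002, 0, 0.03], [0, 0, 0]], [[0.002, 0, 0.11], [0, 0, 0]], [[0.002, 0, 0.2], [0, 0, 0]], [[0.002, 0, 0.28], [0, 0, 0]], [[0.002, 0, 0.34], [0, 0, 0]], [[0.002, 0, 0.3725], [0, 0, 0]], [[0.002, 0, 0.3725], [0, 0, 0]], [[0.002, 0, 0.3725], [0, 0, 0]]]}}

```text
t: 32.65
eef_pos: [0.425, 0.0262, 0.1]
tool_rot: [0.0, 0.707, 0.708, 0.001]
contact_force: [0.2, 0.5, -0.2]
gripper_width: 0.682
```

>>> {"name": "play_rows", "arguments": {"motion": [[[0, 0, 0], [0, 0, 0]], [[0, 0, 0], [0, 0, 0]], [[0, 0, 0], [0, 0, 0]], [[0, 0, 0], [0, 0, 0]], [[0, 0, 0], [0, 0, 0]]], "fingers": 20}}

```text
t: 33.15
eef_pos: [0.426, 0.027, 0.101]
tool_rot: [0.0, 0.707, 0.708, 0.002]
contact_force: [-0.3, 1.5, 6.8]
gripper_width: 0.447
```

>>> {"name": "play_rows", "arguments": {"motion": [[[0, 0, -0.03], [0, 0, 0]], [[0, 0, -0.08], [0, 0, 0]], [[0, 0, -0.16], [0, 0, 0]], [[0, 0, -0.24], [0, 0, 0]], [[0, 0, -0.32], [0, 0, 0]], [[0, 0, -0.37], [0, 0, 0]], [[0, 0, -0.39], [0, 0, 0]], [[0, 0, -0.39], [0, 0, 0]]]}}

```text
t: 33.95
eef_pos: [0.4256, 0.0266, 0.2577]
tool_rot: [0.0, 0.706, 0.708, 0.003]
contact_force: [0.6, 0.3, -4.1]
gripper_width: 0.444
```

Run:
```python
from h import *
z=[]
for i in range(35):
    bot.read_camera("wrist"); o=bot.get_obs(); z.append(o["contact_force"][2])
z=z[8:];print(np.mean(z),np.std(z)/5,o["t"],o["eef_pos"])
t=cell(0,-1)+np.array([.001,.0005]);print(t)
go((*t,.25),yaw=YC)
t=tr(0,1)
go((*t,.25),yaw=0)
```

```text
-3.9899237644362953 0.10384209777519404 35.7 [0.42545041 0.02651954 0.25701501]
[ 0.52297591 -0.2946995 ]
(np.float64(0.5229759084518906), np.float64(-0.2946994974578265), 0.25) ([-0.8035, 0.2424, 0.0161], [0.0005, -0.0005, 0.0165])
(np.float64(0.5019506491332572), np.float64(0.3794397236600134), 0.25) ([0.8819, 0.1926, 0.0206], [0.0005, -0.0004, 0.0003])
```

Run:
```python
from h import *
z=[];h=[]
for i in range(120):
    bot.read_camera("wrist"); o=bot.get_obs(); z.append(o["contact_force"][2]);h.append(np.hypot(*o["contact_force"][:2]))
print([np.mean(z[i:i+30]).round(2) for i in (0,30,60,90)],np.mean(z),np.std(z)/11,o["t"],o["eef_pos"],o["torque"],o["joint_torque"])
```

```text
[np.float64(-3.96), np.float64(-4.0), np.float64(-3.92), np.float64(-3.84)] -3.932649077916626 0.047324582671278724 41.7 [0.42544486 0.02653747 0.25700405] [-0.00917792  0.00396591  0.03270932] [ 2.31084841e-04 -1.81253654e+01 -2.08157552e-01 -2.85212481e+01
  1.36470952e-02 -1.74991647e-02  3.51329231e-05]
```

Mean is -3.93 ± 0.05 N, about 390–400 g: inside the ±40 g band, so either place is allowed. I choose the tray, since it's slightly under 400 g after the baseline correction.

>>> {"name": "play_rows", "arguments": {"motion": [[[0.05, 0.01, -0.05], [0, 0, 0]], [[0.17, 0.038, -0.09], [0, 0, 0]], [[0.29, 0.063, -0.09], [0, 0, 0]], [[0.41, 0.09, -0.09], [0, 0, 0]], [[0.53, 0.115, -0.09], [0, 0, 0]], [[0.65, 0.142, -0.09], [0, 0, 0]], [[0.77, 0.168, -0.08], [0, 0, 0]], [[0.86, 0.188, -0.06], [0, 0, 0]]]}}

```text
t: 42.5
eef_pos: [0.4998, 0.375, 0.2818]
tool_rot: [-0.0, 0.705, 0.709, 0.003]
contact_force: [0.4, 0.7, -3.8]
gripper_width: 0.455
```

Run:
```python
from h import *
o,p,_=obs();print(p,o['contact_force'],o['torque'])
t=tr(0,1)+np.array([.0015,.001])
go((*t,.25),(*t,.12),(*t,.106),yaw=0)
```

```text
[0.49982084 0.37503695 0.28184987] [ 0.36395097  0.65650897 -3.75491776] [-0.02668219  0.0409462  -0.01159329]
(np.float64(0.5034506491332571), np.float64(0.3804397236600134), 0.25) ([0.0131, 0.0088, 0.0797], [0.0006, -0.0006, 0.0008])
(np.float64(0.5034506491332571), np.float64(0.3804397236600134), 0.12) ([0.0118, 0.0077, 0.4047], [0.0006, -0.0006, 0.0008])
(np.float64(0.5034506491332571), np.float64(0.3804397236600134), 0.106) ([0.0117, 0.0075, 0.4397], [0.0006, -0.0006, 0.0008])
```

>>> {"name": "play_rows", "arguments": {"motion": [[[0.012, 0.008, 0.04], [0.0006, -0.0006, 0.0008]], [[0.012, 0.008, 0.12], [0.0006, -0.0006, 0.0008]], [[0.012, 0.008, 0.21], [0.0006, -0.0006, 0.0008]], [[0.012, 0.008, 0.29], [0.0006, -0.0006, 0.0008]], [[0.012, 0.008, 0.35], [0.0006, -0.0006, 0.0008]], [[0.012, 0.008, 0.39], [0.0006, -0.0006, 0.0008]], [[0.012, 0.008, 0.4], [0.0006, -0.0006, 0.0008]], [[0.012, 0.008, 0.4], [0.0006, -0.0006, 0.0008]]]}}

```text
t: 43.3
eef_pos: [0.5037, 0.3807, 0.1219]
tool_rot: [-0.0, 0.707, 0.707, -0.0]
contact_force: [0.0, 0.2, -3.6]
gripper_width: 0.454
```

>>> {"name": "play_rows", "arguments": {"motion": [[[0, 0, 0.01], [0, 0, 0]], [[0, 0, 0.02], [0, 0, 0]], [[0, 0, 0.027], [0, 0, 0]], [[0, 0, 0.032], [0, 0, 0]], [[0, 0, 0.035], [0, 0, 0]], [[0, 0, 0.037], [0, 0, 0]]]}}

```text
t: 43.9
eef_pos: [0.5037, 0.3807, 0.107]
tool_rot: [-0.0, 0.707, 0.707, -0.0]
contact_force: [-0.8, 0.0, -4.3]
gripper_width: 0.452
```

>>> {"name": "play_rows", "arguments": {"motion": [[[0, 0, 0.002], [0, 0, 0]], [[0, 0, 0.004], [0, 0, 0]], [[0, 0, 0.004], [0, 0, 0]]]}}

```text
t: 44.2
eef_pos: [0.504, 0.3807, 0.1061]
tool_rot: [-0.0, 0.707, 0.707, 0.0]
contact_force: [-1.6, -2.5, 3.0]
gripper_width: 0.452
```

>>> {"name": "play_rows", "arguments": {"motion": [[[0, 0, 0], [0, 0, 0]], [[0, 0, 0], [0, 0, 0]], [[0, 0, 0], [0, 0, 0]], [[0, 0, 0], [0, 0, 0]]], "fingers": 58}}

```text
t: 44.6
eef_pos: [0.5041, 0.3808, 0.1062]
tool_rot: [-0.0, 0.707, 0.707, 0.0]
contact_force: [-0.2, 0.5, -0.4]
gripper_width: 0.681
```

>>> {"name": "play_rows", "arguments": {"motion": [[[0, 0, -0.05], [0, 0, 0]], [[0, 0, -0.15], [0, 0, 0]], [[0, 0, -0.27], [0, 0, 0]], [[0, 0, -0.37], [0, 0, 0]], [[0, 0, -0.38], [0, 0, 0]], [[0, 0, -0.38], [0, 0, 0]]]}}

```text
t: 45.2
eef_pos: [0.5046, 0.3811, 0.2596]
tool_rot: [-0.0, 0.707, 0.707, 0.002]
contact_force: [-0.5, -0.3, -0.2]
gripper_width: 0.677
```

Run:
```python
from h import *
z=[]
for i in range(100):
    bot.read_camera("wrist"); o=bot.get_obs(); z.append(o["contact_force"][2])
print(np.mean(z),np.std(z)/10,o["t"],o["eef_pos"])
for c in caps("top","pics/j_top.png"): 
    if c[2]<25: print(c)
go((.5375,-.02,.25),yaw=YC)
```

```text
-0.023839526845432505 0.052391306662845194 50.2 [0.50402885 0.38072382 0.2581684 ]
(array([214., 144.]), (0.6985342407226562, 0.1769657440185547), 19.786100387573242, np.float64(0.13050790194624368), array([ 11., 182., 180.]))
(array([497., 203.]), (0.598622802734375, -0.3013253173828125), 20.22211456298828, np.float64(0.15521037691397485), array([120.,  14.,  91.]))
(array([139., 208.]), (0.585644775390625, 0.3007462158203125), 19.860280990600586, np.float64(0.1355728866787081), array([ 15.,   4., 192.]))
(array([354., 245.]), (0.5263707885742187, -0.06660991668701172), 19.37415885925293, np.float64(0.13089882744499748), array([ 11. , 180. , 211.5]))
(array([ 92., 256.]), (0.501239990234375, 0.3765981140136719), 19.90102195739746, np.float64(0.13575905938427715), array([ 15.,   5., 185.]))
(array([141., 302.]), (0.4273284912109375, 0.29120001220703123), 19.920391082763672, np.float64(0.13580100083330143), array([ 15. ,   5. , 189.5]))
(array([368., 306.]), (0.42485794067382815, -0.08959060668945312), 19.344188690185547, np.float64(0.13060528877131303), array([ 11., 181., 204.]))
(0.5375, -0.02, 0.25) ([-1.0018, 0.0836, 0.0197], [0.0, -0.0001, 0.0162])
```

View pics/j_top.png

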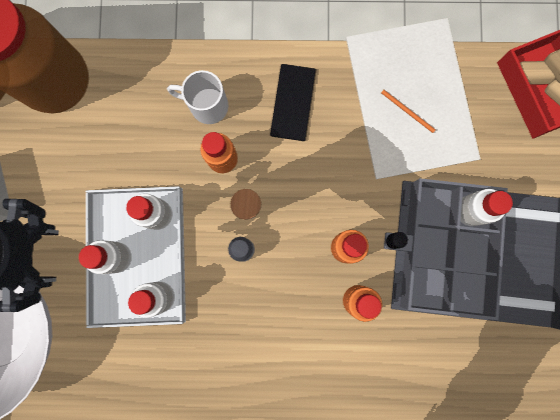

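All four are sorted: three in the tray, caps at (139,208), (92,256) and (141,302), and one in the crate. The last jar works out at about 398 g. Now to the knob.

>>> {"name": "play_rows", "arguments": {"motion": [[[-0.12, 0.01, 0.02], [0, 0, 0.008]], [[-0.24, 0.02, 0.02], [0, 0, 0.0162]], [[-0.36, 0.03, 0.02], [0, 0, 0.0162]], [[-0.48, 0.04, 0.02], [0, 0, 0.0162]], [[-0.6, 0.05, 0.02], [0, 0, 0.0162]], [[-0.72, 0.06, 0.02], [0, 0, 0.0162]], [[-0.84, 0.07, 0.02], [0, 0, 0.0162]], [[-0.96, 0.08, 0.02], [0, 0, 0.0162]]]}}

```text
t: 51.05
eef_pos: [0.536, -0.0051, 0.2502]
tool_rot: [-0.0, 0.742, 0.67, 0.001]
contact_force: [0.7, 0.4, 0.6]
gripper_width: 0.681
```

Run:
```python
from h import *
go((.538,-.143,.25),(.538,-.143,.14),(.538,-.143,.084),yaw=YC)
```

```text
(0.538, -0.143, 0.25) ([-0.3424, 0.0399, 0.0002], [0.0002, -0.0002, 0.0001])
(0.538, -0.143, 0.14) ([-0.3428, 0.0396, 0.2752], [0.0002, -0.0002, 0.0001])
(0.538, -0.143, 0.084) ([-0.343, 0.0395, 0.4152], [0.0002, -0.0002, 0.0001])
```

>>> {"name": "play_rows", "arguments": {"motion": [[[-0.12, 0.013, 0], [0, 0, 0]], [[-0.23, 0.027, 0], [0, 0, 0]], [[-0.31, 0.036, 0], [0, 0, 0]], [[-0.343, 0.04, 0.02], [0, 0, 0]], [[-0.343, 0.04, 0.08], [0, 0, 0]], [[-0.343, 0.04, 0.12], [0, 0, 0]], [[-0.343, 0.04, 0.12], [0, 0, 0]]]}}

```text
t: 51.75
eef_pos: [0.5366, -0.1429, 0.2002]
tool_rot: [-0.002, 0.742, 0.67, -0.001]
contact_force: [-0.5, -0.0, 0.4]
gripper_width: 0.68
```

Run:
```python
from h import *
print(obs()[1]);go((.538,-.143,.14),(.538,-.143,.084),yaw=YC)
```

```text
[ 0.53661469 -0.14290697  0.2001898 ]
(0.538, -0.143, 0.14) ([-0.0001, 0.0039, 0.1505], [-0.0005, -0.0002, 0.0])
(0.538, -0.143, 0.084) ([-0.0003, 0.0043, 0.2905], [-0.0005, -0.0002, 0.0])
```

>>> {"name": "play_rows", "arguments": {"motion": [[[0, 0.003, 0.05], [-0.0005, 0, 0]], [[0, 0.004, 0.13], [-0.0005, 0, 0]], [[0, 0.004, 0.2], [-0.0005, 0, 0]], [[0, 0.004, 0.26], [-0.0005, 0, 0]], [[0, 0.004, 0.29], [-0.0005, 0, 0]], [[0, 0.004, 0.29], [-0.0005, 0, 0]]]}}

```text
t: 52.35
eef_pos: [0.5375, -0.1426, 0.0836]
tool_rot: [-0.001, 0.742, 0.67, -0.0]
contact_force: [0.0, 0.2, -0.2]
gripper_width: 0.678
```

>>> {"name": "play_rows", "arguments": {"motion": [[[0, 0, 0], [0, 0, 0]], [[0, 0, 0], [0, 0, 0]], [[0, 0, 0], [0, 0, 0]], [[0, 0, 0], [0, 0, 0]], [[0, 0, 0], [0, 0, 0]]], "fingers": 10}}

```text
t: 52.85
eef_pos: [0.5389, -0.1429, 0.0851]
tool_rot: [0.0, 0.742, 0.67, 0.001]
contact_force: [-0.2, -0.5, 6.7]
gripper_width: 0.317
```

>>> {"name": "play_rows", "arguments": {"motion": [[[-0.002, 0, 0], [0, 0, 0]], [[-0.006, 0, 0], [0, 0, 0]], [[-0.012, 0, 0], [0, 0, 0]], [[-0.02, 0, 0], [0, 0, 0]], [[-0.029, 0, 0], [0, 0, 0]], [[-0.038, 0, 0], [0, 0, 0]], [[-0.047, 0, 0], [0, 0, 0]], [[-0.056, 0, 0], [0, 0, 0]]]}}

```text
t: 53.65
eef_pos: [0.5366, -0.1656, 0.0852]
tool_rot: [0.0, 0.742, 0.67, 0.001]
contact_force: [0.8, 4.9, 2.9]
gripper_width: 0.318
```

>>> {"name": "play_rows", "arguments": {"motion": [[[-0.009, 0, 0], [0, 0, 0]], [[-0.018, 0, 0], [0, 0, 0]], [[-0.027, 0, 0], [0, 0, 0]], [[-0.036, 0, 0], [0, 0, 0]], [[-0.045, 0, 0], [0, 0, 0]], [[-0.054, 0, 0], [0, 0, 0]], [[-0.063, 0, 0], [0, 0, 0]], [[-0.072, 0, 0], [0, 0, 0]]]}}

```text
t: 54.45
eef_pos: [0.5337, -0.1946, 0.0852]
tool_rot: [0.0, 0.742, 0.67, 0.001]
contact_force: [0.1, 4.4, 3.1]
gripper_width: 0.316
```

>>> {"name": "play_rows", "arguments": {"motion": [[[-0.009, 0, 0], [0, 0, 0]], [[-0.018, 0, 0], [0, 0, 0]], [[-0.027, 0, 0], [0, 0, 0]], [[-0.036, 0, 0], [0, 0, 0]], [[-0.045, 0, 0], [0, 0, 0]], [[-0.054, 0, 0], [0, 0, 0]], [[-0.063, 0, 0], [0, 0, 0]], [[-0.072, 0, 0], [0, 0, 0]]]}}

```text
t: 55.25
eef_pos: [0.5307, -0.2235, 0.0852]
tool_rot: [0.0, 0.742, 0.67, 0.001]
contact_force: [0.6, 4.9, 3.8]
gripper_width: 0.316
```

>>> {"name": "play_rows", "arguments": {"motion": [[[-0.009, 0, 0], [0, 0, 0]], [[-0.018, 0, 0], [0, 0, 0]], [[-0.027, 0, 0], [0, 0, 0]], [[-0.036, 0, 0], [0, 0, 0]], [[-0.042, 0, 0], [0, 0, 0]], [[-0.048, 0, 0], [0, 0, 0]], [[-0.054, 0, 0], [0, 0, 0]], [[-0.06, 0, 0], [0, 0, 0]]]}}

```text
t: 56.05
eef_pos: [0.5282, -0.2476, 0.0851]
tool_rot: [0.0, 0.742, 0.67, 0.001]
contact_force: [-1.1, 3.8, 4.7]
gripper_width: 0.316
```

Run:
```python
from h import *
print(obs()[1]);go((.5268,-.2623,.085),yaw=YC)
```

```text
[ 0.52821807 -0.24757746  0.08514948]
(0.5268, -0.2623, 0.085) ([-0.037, 0.0002, 0.0003], [0.0002, -0.0002, 0.0001])
```

>>> {"name": "play_rows", "arguments": {"motion": [[[-0.006, 0, 0], [0, 0, 0]], [[-0.012, 0, 0], [0, 0, 0]], [[-0.018, 0, 0], [0, 0, 0]], [[-0.023, 0, 0], [0, 0, 0]], [[-0.027, 0, 0], [0, 0, 0]], [[-0.03, 0, 0], [0, 0, 0]], [[-0.033, 0, 0], [0, 0, 0]], [[-0.036, 0, 0], [0, 0, 0]]]}}

```text
t: 56.85
eef_pos: [0.5268, -0.262, 0.0852]
tool_rot: [0.0, 0.742, 0.67, 0.001]
contact_force: [0.1, 3.5, 4.4]
gripper_width: 0.318
```

>>> {"name": "play_rows", "arguments": {"motion": [[[-0.002, 0, 0], [0, 0, 0]], [[-0.004, 0, 0], [0, 0, 0]], [[-0.006, 0, 0], [0, 0, 0]], [[-0.008, 0, 0], [0, 0, 0]], [[-0.01, 0, 0], [0, 0, 0]]]}}

```text
t: 57.35
eef_pos: [0.5267, -0.2623, 0.0852]
tool_rot: [-0.002, 0.741, 0.671, 0.003]
contact_force: [-2.4, 15.6, 11.7]
gripper_width: 0.313
```

>>> {"name": "play_rows", "arguments": {"motion": [[[-0.002, 0, 0], [0, 0, 0]], [[-0.004, 0, 0], [0, 0, 0]], [[-0.006, 0, 0], [0, 0, 0]], [[-0.006, 0, 0], [0, 0, 0]]]}}

```text
t: 57.75
eef_pos: [0.5267, -0.2622, 0.0852]
tool_rot: [-0.004, 0.741, 0.671, 0.004]
contact_force: [-2.0, 13.0, 10.5]
gripper_width: 0.316
```

Home: stalled at y = -0.2623, 120 mm from the out stop, with force rising. I release and clear away.

>>> {"name": "play_rows", "arguments": {"motion": [[[0, 0, 0], [0, 0, 0]], [[0, 0, 0], [0, 0, 0]], [[0, 0, 0], [0, 0, 0]], [[0, 0, 0], [0, 0, 0]]], "fingers": 60}}

```text
t: 58.15
eef_pos: [0.5264, -0.263, 0.085]
tool_rot: [-0.004, 0.741, 0.671, 0.003]
contact_force: [-0.7, 0.9, 0.3]
gripper_width: 0.704
```

>>> {"name": "play_rows", "arguments": {"motion": [[[0, 0, -0.03], [0, 0, 0]], [[0, 0, -0.12], [0, 0, 0]], [[0, 0, -0.24], [0, 0, 0]], [[0, 0, -0.36], [0, 0, 0]], [[0.1, 0, -0.45], [0, 0, 0]], [[0.22, 0, -0.47], [0, 0, 0]], [[0.34, 0, -0.47], [0, 0, 0]], [[0.4, 0, -0.47], [0, 0, 0]]]}}

```text
t: 58.95
eef_pos: [0.5431, -0.1011, 0.2759]
tool_rot: [-0.004, 0.74, 0.673, 0.005]
contact_force: [-0.2, 0.2, -0.1]
gripper_width: 0.698
```

Run:
```python
from h import *
print(obs()[1])
for n in ("top","side"):
    img,P,c=cam(n); cv2.imwrite(f"pics/k_{n}.png",img[:,:,::-1])
    m=(abs(P[...,0]-.526)<.03)&(abs(P[...,1]+.262)<.03)&(P[...,2]>.117)&(P[...,2]<.132); p=P[m][:,:2]
    print("knob",cv2.minEnclosingCircle((p*1000).astype(np.float32)),p.mean(0))
for c in caps("side"): 
    if c[2]<25: print(c)
```

```text
[ 0.54313465 -0.10111428  0.27593691]
knob ((0.0, 0.0), 0.0) [nan nan]
knob ((525.7197265625, -262.207763671875), 14.304434776306152) [ 0.52349563 -0.26298407]
(array([154., 129.]), (0.5026523742675781, 0.37642535400390625), 20.09416961669922, np.float64(0.13769505846816957), array([ 25.,  16., 148.]))
(array([207., 130.]), (0.5868289184570312, 0.3009681701660156), 20.572017669677734, np.float64(0.1373112739837477), array([ 24.,  17., 154.]))
(array([285., 138.]), (0.6997232055664062, 0.17589810180664062), 20.082754135131836, np.float64(0.13181670573639895), array([ 12. , 192.5, 146. ]))
(array([141., 171.]), (0.4150059509277344, 0.2770826416015625), 20.151086807250977, np.float64(0.1376090382921975), array([ 24. ,  19.5, 126. ]))
(array([306., 250.]), (0.5265186767578125, -0.06686679077148437), 19.880107879638672, np.float64(0.13188276092234227), array([ 11. , 198. , 165.5]))
(array([269., 293.]), (0.42495751953125, -0.09052175903320313), 19.47966957092285, np.float64(0.13222604460200096), array([ 11., 198., 151.]))
(array([531., 379.]), (0.586132568359375, -0.4207019958496094), 19.873523712158203, np.float64(0.15646106347384714), array([120.,   7.,  65.]))<stdin>:6: RuntimeWarning: Mean of empty slice.
  ret = um.true_divide(
```

View pics/k_top.png

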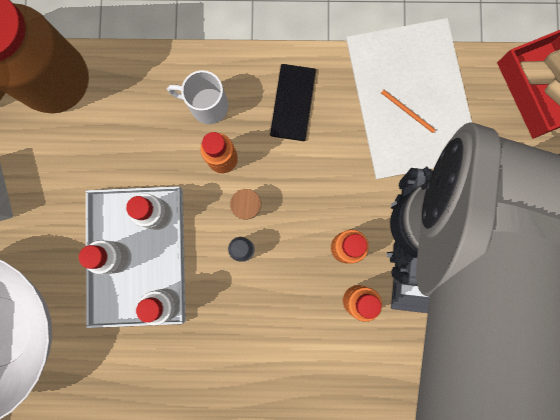

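View pics/k_side.png

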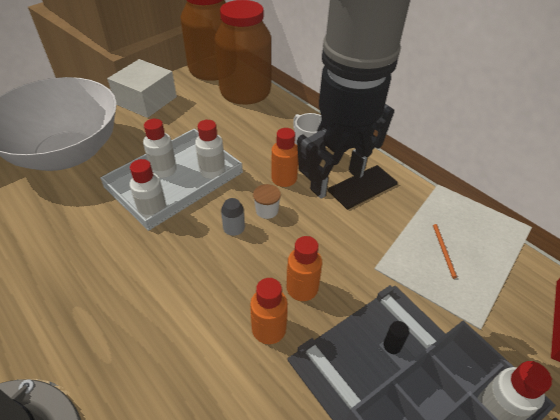

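One tray jar has shifted from (0.427, 0.291) to (0.415, 0.277): the announced knock. I check that it stands upright inside the tray.

Run:
```python
from h import *
a=cv2.imread("pics/k_side.png");b=cv2.imread("pics/k_top.png")
s=cv2.resize(a[110:230,90:250],(560,420),interpolation=cv2.INTER_CUBIC);cv2.imwrite("pics/l.png",s)
img,P,c=cam("top")
for t in ((.415,.277),(.5863,.3008),(.5015,.377)):
  d=np.hypot(P[...,0]-t[0],P[...,1]-t[1])<.05
  m=d&(P[...,2]>.125)
  p=P[m]; A=np.c_[p[:,:2],np.ones(len(p))]; k=np.linalg.lstsq(A,p[:,2],rcond=None)[0]; print(len(p),cv2.minEnclosingCircle((p[:,:2]*1000).astype(np.float32)),np.median(p[:,2]),"tilt",k[:2])
```

```text
478 ((414.0824890136719, 277.1146545410156), 19.959726333618164) 0.1340592938300466 tilt [-0.00736884  0.04827686]
441 ((585.3958129882812, 301.3211975097656), 20.358983993530273) 0.1339590055003148 tilt [0.02098444 0.03862527]
469 ((500.9173583984375, 376.4007263183594), 20.0531005859375) 0.13386412821121574 tilt [-0.00226368  0.05664251]
```

View pics/l.png

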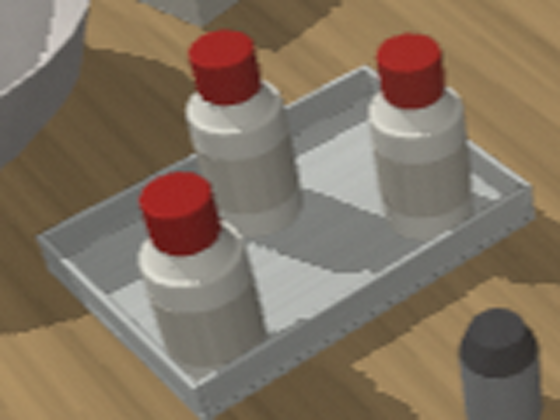

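All three tray jars stand upright inside the tray. The crate jar moved with the crate to (0.586, -0.421), as predicted. I hand in.

```bash
python3 -c "
from station import bot
print(bot.hand_in(), bot.get_obs()['t'])"
```

```text
the job is handed in; nothing more can be done
the job is handed in; nothing more can be done
```

I sorted all four white jars, slid the loaded crate home and handed the job in at about 59 s. No verdict was reported.

- **Crate out:** I drew it about 75 mm to the inner stop. The stop showed as the knob stalling while the pull rose to about 19 N.
- **Weighing and sorting:** the short jars are in the reject tray and the full one is in a crate cell.

| Jar (start position, m) | Weight | Placed in |
|---|---|---|
| (0.610, 0.026) | about 670 g | far crate cell, +x side |
| (0.699, 0.016) | about 190 g | reject tray |
| (0.427, 0.134) | about 330 g | reject tray |
| (0.424, 0.025) | about 398 g | reject tray |

- **Closest call:** the 398 g jar is inside the ±40 g band, so either place was allowed. I took many force readings and an empty baseline before settling on it.
- **Crate home:** I pushed it 120 mm back to the outer stop. It stalled at about 15 N. The side camera puts the knob at y = -0.262, which matches; the arm hid the knob from the top camera.

**Last checks:** the crate jar moved with the crate, with its cap at the right height. The shaker, tub and orange look-alikes look unmoved in the last top picture. The 330 g jar was knocked from (0.427, 0.291) to (0.415, 0.277) after I set it down. It still stands upright inside the tray, close to the walls, so I left it there. The arm was clear of everything at hand-in.

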